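# Pack the sound parts of one stereo viewer in the fitted tray

## Task

Pack the sound parts of the stereo viewer in the fitted tray, each lying fully down in its own place: the brass lens barrel with the focusing knob upright in the round well, the unbroken ebony hood upright over the peg, the amber prism flat on one of its long faces in the square recess, and the walnut card carrier, block up, in the long recess. Set the lens barrel and the prism down gently rather than dropping them, and let go of everything. The barrel without a knob and the cracked hood do not belong to the set: leave them standing where they are.

Things in the scene. Friction and masses are not known exactly. Their poses are not given: they have to be found in the camera images.
- barrel_mid (a point): mm. Brass lens barrel WITH large knurled focusing knob, upright, loose, 190 g. Tube diameter 40, height 54; bottom flange diameter 48, 6 high; lens on top. Knob: disc diameter 27 on the +y side, from y = 29 to 39, its axis along y, 34 above bottom, on a block 14 wide in x. Clear grip: across the tube along x. Point: on tube axis, half-way up (27 above bottom); z up.
- hood_mid (a point): mm. Sound black ebony hood: unbroken upright ring, open right through, outside diameter 52, wall 6 (hole 40), 36 tall, loose, 60 g. Grip across the outside, any direction. Point: its centre, half-way up (18 above bottom); z up.
- prism_mid (a point): mm. Amber glass prism, loose, 85 g: equilateral triangular bar lying on a rectangular face, ridge up. Length 46 along x, sides 40, height 35. Grip on the two upright triangular ends, 46 apart along x. Point: centre of mass, 11.5 above the face it lies on; x along the ridge, z up.
- carrier_mid (a point): mm. Walnut card carrier lying flat, loose, 60 g: bar 100 long (x), 24 wide (y), 10 high; at its middle a block 26 long, 24 wide, up to 34 above bottom, flush with the bar's sides (grip across y, 24); brass spring clips at both ends up to 28 above bottom. Point: bar's centre, half-way up the block (17 above bottom); x along the bar, z up.
- plain_barrel_mid (a point): mm. Look-alike, leave alone: brass lens barrel with the same tube and flange (diameters 40 and 48, 54 tall) but WITHOUT a knob; upright, loose. Point: on its axis, 27 above bottom; z up.
- cracked_hood_mid (a point): mm. Look-alike, leave alone: ebony hood of the same size (52 outside, 36 tall) but cracked: a piece of wall about 12 wide is missing from top to bottom, on its +x side; upright, loose. Point: its centre, 18 above bottom; z up.
- seat_round: mm. Fixed boxwood insert 132 (x) by 98 (y), 12 thick, in the tray (walls 6 thick, top 20 above bench); four inserts 100 apart along y, any order. Origin: centre of underside, 6 above bench; z up. This one: round well, diameter 66, 6 deep, dark-lined, at its centre (floor 6 above origin), for the lens barrel.
- seat_peg: mm. Fixed boxwood insert 132 (x) by 98 (y), 12 thick, in the tray (walls 6 thick, top 20 above bench); four inserts 100 apart along y, any order. Origin: centre of underside, 6 above bench; z up. This one: flat top (12 above origin) with a central dark round peg, diameter 22, 10 high; the hood goes over it.
- seat_square: mm. Fixed boxwood insert 132 (x) by 98 (y), 12 thick, in the tray (walls 6 thick, top 20 above bench); four inserts 100 apart along y, any order. Origin: centre of underside, 6 above bench; z up. This one: square recess 64 by 64, 6 deep, dark-lined, at its centre (floor 6 above origin), for the prism.
- seat_long: mm. Fixed boxwood insert 132 (x) by 98 (y), 12 thick, in the tray (walls 6 thick, top 20 above bench); four inserts 100 apart along y, any order. Origin: centre of underside, 6 above bench; z up. This one: long recess 120 along x by 44 along y, 6 deep, dark-lined, at its centre (floor 6 above origin), for the card carrier.
Not all that is in view belongs to the job. What is shaped like the part that bears cracked_hood_mid but red is not meant. Leave any turquoise look-alike of the part that bears barrel_mid alone.

How it is judged:
By the outcome, as a careful person would: the job done as asked, in the order asked, and still so for the second after the job is handed in, with the robot touching nothing.
It also fails if it takes over 99 s, if anything falls off the work surface, if the arm or the gripper's body presses on something with over 40 N, if the wrist force passes 120 N, or if a joint passes its speed limit or range.

## Robot

A 6-joint arm with a two-finger parallel gripper is mounted at the origin on the work surface. World frame = base frame: x ahead of the robot, y to its left, z up, the work surface at z = 0. Lengths are in m, angles in rad, forces in N, time in s.
With the tool pointing down it reaches from about 0.3 to 0.875 m from the base axis. Payload 6.4 kg.
Tool frame: the origin (TCP) lies on the centre line of the jaws, within the pads' length; the fingertips stand ctrl.nose_length ahead of it and the grasp point (between the pads) lies 6 mm ahead of it (ctrl.nose_length is the distance from the TCP to the fingertips, in m); x points along the fingers, y is the direction in which the jaws open and shut, and the axes are right-handed (so a half turn about x gives the same grasp; the last joint's range is limited). The gripper opens to 85 mm and grips with 20 to 120 N. Pads are 22 mm wide; open, the fingers measure 114 mm over their backs; the gripper's body (76 mm by 85 mm) begins 54 mm behind the grasp point. The pads swing forward as they close: fully open they stand 13 mm farther back than shut.
Start: joints at [-1.526, 0.181, 1.607, -0, 1.354, -0.206], TCP at [0.143, -0.557, 0.256] pointing down, gripper open.
Joint ranges: [-2.99, 2.99], [-0.89, 2.07], [0.3, 2.58], [-1.14, 4.28], [0, 2.63], [-3.12, 3.12]. Speed limits (rad/s): [2.57, 2.57, 3.01, 3.14, 3.14, 3.14].

## Interface

Orientations are given as a unit quaternion [w, x, y, z].
In Python, from bench import telemetry, cams, workorder, spotter, ctrl gives the robot as it stands. The module is installed in compiled form; this text tells all that it offers.
- The arm moves only by the tool servo_tool, never from a script. Its argument "targets" is one flat list of numbers, 4 for each row, row after row: the shift along the tool's x, y, z in mm, then the turn about the tool's x in rad. A call has exactly 5 rows; each row shifts and turns the commanded pose from where the row before left it, along the tool's axes as they then stand; what a row does not reach is not made up. A row lasts 1/10 s, in which the tool goes at most 50 mm and 8.59 degrees, less where a joint would pass 70% of its speed; a pose out of reach is approached as far as the arm can. A call is refused whole if a number of a shift passes 50 or a number of a turn 0.15, either way. A call with a gripper value outside its range is refused whole. "fingers" is the finger opening in mm, from 0 to 85.4, set as the call begins (left out, the last holds). The fingers move at their own pace and stop on an object; the grip force is fixed at half the most. Time passes only in rows, so rows that do not move let the fingers close, or fill a call up. It gives the time, the measured TCP pose, the force and the opening at its end, in the units of the state.
- telemetry.get_obs(): the state, without advancing time (a new reading comes with each control period).
- cams.camera(name): name is "scene" or "top"; returns (picture, depth): 384x512x3 uint8, blue, green, red; 384x512 float32, m along the optical axis (not along the pixel's ray), 0 where there is no reading.
- cams.camera_params(name): a dict with "intrinsics" (3x3 intrinsics, pixels), "R" (3x3) and "t" (3): a world point X has camera coordinates R X + t. Camera axes: x right, y down, z forward; pixel columns grow to the right and rows downward; lengths in m; the calibration is good to about 2 mm. A picture is of the moment at which its call begins. camera_params takes no time and is no camera call.
- workorder.hand_in(): hands the job in, once; it reports no verdict.
Trained networks look in the newest picture that a camera, given by its name, has taken for a name from the list of things; names that differ only in an ending like _2 or _b are one class to them, and where a whole thing is asked for, a point or a joint stands for the part that bears it (a point fixed in the world has none). Each returns a list of dicts, best first, with "score" (0 to 1); they miss things now and then, are a little off and sometimes report something else, mostly with a low value. They report only what shows in the picture. A call takes as long as a camera call. They do not tell look-alikes from the thing itself.
- spotter.search_frame(camera, thing): "pixel" ([column, row] in pixels, amid what is visible of it).
The state is a dict: "time_s": time; "q": joint angles; "dq": joint speeds; "joint_efforts": joint torques, N m; "eef_pos": TCP position; "eef_rot": TCP orientation; "wrist_force": force on the tool from outside, world axes, zero at the start; "torque": the same for the moment, N m; "opening": opening from 0.0 (shut) to 1.0 (fully open).
Only numpy, scipy, OpenCV 4.12 (cv2) and the standard library are available. Lean on these libraries where they do the work, as an engineer would, in place of code of your own. Each camera call takes 0.05 s, during which the arm holds its last target.

## Working session

There is one attempt and no reset: what is moved stays moved. The work goes in short steps, Python scripts to look and compute and a tool call to move; the robot and the scene stay as the last step left them, time stands still between calls to the robot, and variables do not carry over. Pictures are saved under pics/ and viewed, and the job is handed in when it is done.

Besides the shell and the picture viewer there is one more tool, called after "Call:" as name(argument=value, ...), one argument or row to a line, values as JSON. servo_tool: Moves the arm, as the interface text tells. Its arguments: {"type":"object","properties":{"targets":{"type":"array","items":{"type":"number"}},"fingers":{"type":"number"}},"required":["targets"]}

```bash
mkdir -p pics
python3 - <<'E'
from bench import telemetry,cams,ctrl
import cv2,numpy as np
for n in("top","scene"):
    p,d=cams.camera(n); cv2.imwrite(f"pics/{n}0.png",p); np.save(f"{n}d.npy",d); print(n,cams.camera_params(n))
o=telemetry.get_obs();print(o,ctrl.nose_length)
E
```

```text
top {'intrinsics': array([[412.69010712,   0.        , 252.00680153],
       [  0.        , 412.69010712, 190.28413908],
       [  0.        ,   0.        ,   1.        ]]), 'R': array([[-0.02504513, -0.99934071, -0.02628472],
       [-0.99557702,  0.0273151 , -0.08989036],
       [ 0.09054906,  0.02391715, -0.99560476]]), 't': array([0.02199152, 0.51632604, 1.11046503])}
scene {'intrinsics': array([[400.8701396 ,   0.        , 249.84478922],
       [  0.        , 400.8701396 , 190.6554266 ],
       [  0.        ,   0.        ,   1.        ]]), 'R': array([[ 0.05601183,  0.99828918, -0.01677461],
       [ 0.75472797, -0.05333329, -0.65386638],
       [-0.65364238,  0.02396398, -0.75642406]]), 't': array([-0.01023872, -0.35839984,  1.4853784 ])}
{'time_s': 0.1, 'q': array([-1.52629355e+00,  1.81487018e-01,  1.60790995e+00,  1.20448082e-06,
        1.35382728e+00, -2.06328594e-01]), 'dq': array([-0.00052002, -0.00077746, -0.00132118,  0.00050725,  0.00103921,
       -0.00100645]), 'joint_efforts': array([-5.08923295e-04, -4.45882452e+01, -3.52239311e+01, -2.93104131e-04,
        4.20081298e-03, -7.88789663e-06]), 'eef_pos': array([ 0.14270053, -0.55652878,  0.25546189]), 'eef_rot': array([ 0.08787493,  0.70159981,  0.0890248 , -0.70150573]), 'wrist_force': array([-0.63406453, -0.05656603, -0.37015798]), 'torque': array([-0.00331616, -0.00065362, -0.01807092]), 'opening': 1.003862390826425} 0.025
```

View pics/top0.png

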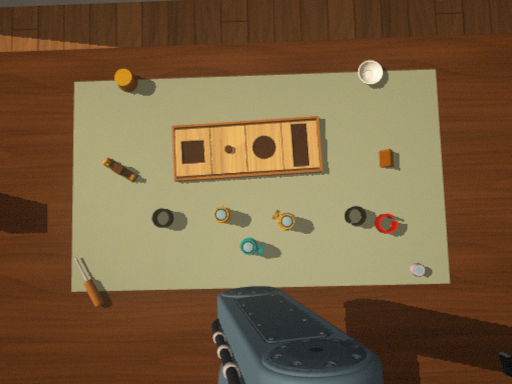

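View pics/scene0.png

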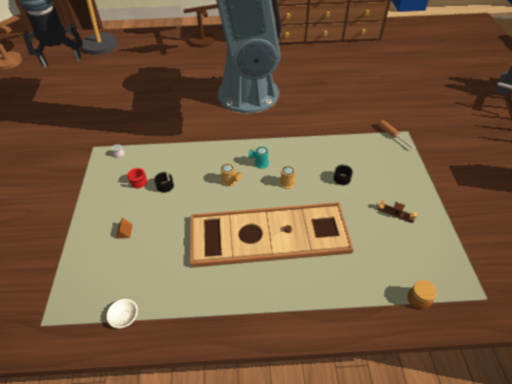

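Run:
```python
from bench import spotter
for t in "barrel_mid hood_mid prism_mid carrier_mid plain_barrel_mid cracked_hood_mid seat_round seat_peg seat_square seat_long".split():
    print(t,[(round(r['score'],2),[round(float(v)) for v in r['pixel']]) for r in spotter.search_frame("top",t)])
```

```text
barrel_mid [(0.81, [286, 223]), (0.74, [251, 245])]
hood_mid [(0.54, [161, 216])]
prism_mid [(0.57, [386, 159]), (0.49, [360, 212])]
carrier_mid [(0.56, [120, 169])]
plain_barrel_mid [(0.76, [223, 214])]
cracked_hood_mid [(0.78, [391, 226]), (0.5, [361, 215])]
seat_round [(0.59, [270, 143])]
seat_peg [(0.96, [232, 147])]
seat_square [(0.96, [190, 153])]
seat_long [(0.93, [300, 140]), (0.55, [288, 222])]
```

Candidates in the top picture:
- **Barrel:** (286,222) brass with knob, (223,214) brass plain, (251,246) turquoise.
- **Hood:** (162,218) and (355,216) black, (387,224) red.
- **Prism:** (386,159), with the orange jar (125,80) as a possible confusion.
- **Carrier:** (120,169).

I'll check these in close crops.

```bash
cat > h.py <<'E'
import numpy as np,cv2
from bench import cams
P={n:cams.camera_params(n) for n in("top","scene")}
def cloud(n,d):
    p=P[n];K=p['intrinsics'];v,u=np.mgrid[:d.shape[0],:d.shape[1]]
    c=np.stack([(u-K[0,2])*d/K[0,0],(v-K[1,2])*d/K[1,1],d],-1)
    w=(c-p['t'])@p['R']; w[d==0]=np.nan
    return w
def proj(n,X):
    p=P[n];c=np.atleast_2d(X)@p['R'].T+p['t'];q=c@p['intrinsics'].T
    return q[:,:2]/q[:,2:]
def ray(n,px,z):
    p=P[n];r=p['R'].T@np.linalg.inv(p['intrinsics'])@np.array([px[0],px[1],1.]);o=-p['R'].T@p['t']
    return o+r*(z-o[2])/r[2]
E
python3 - <<'E'
import cv2,numpy as np
from h import *
t=cv2.imread('pics/top0.png');s=cv2.imread('pics/scene0.png')
def cr(i,u,v,h=20,k=6): return cv2.resize(i[v-h:v+h,u-h:u+h],None,fx=k,fy=k,interpolation=cv2.INTER_CUBIC)
a=np.hstack([cr(t,*p) for p in[(162,218),(355,216)]]+[cr(t,286,222)])
b=np.hstack([cr(t,*p) for p in[(386,159),(120,169),(223,214)]])
cc=np.hstack([cr(s,*p) for p in[(343,175),(164,182),(230,175)]])
cv2.imwrite('pics/crop0.png',cv2.resize(np.vstack([a,b,cc]),(600,600)))
w=cloud('top',np.load('topd.npy'));ws=cloud('scene',np.load('scened.npy'))
for nm,W in(('top',w),('scene',ws)):
  m=(abs(W[...,2])<.004); print(nm,m.sum(),np.nanmedian(W[...,2][m]))
for n,c in dict(barrel=(286,222),hoodL=(162,218),prism=(386,159),carr=(120,169),plain=(223,214),hoodR=(355,216)).items():
    X=ray('top',c,.03)
    for nm,W in(('top',w),('scene',ws)):
        m=(np.linalg.norm(W[...,:2]-X[:2],axis=-1)<.065)&(W[...,2]>.012)&(W[...,2]<.07)
        q=W[m];
        print(n,nm,len(q),q[:,2].max().round(3),'mean',q.mean(0).round(4),'min',q.min(0).round(3),'max',q.max(0).round(3))
E
```

```text
top 137008 -0.0003469926999491606
scene 144288 0.0001293235352619626
barrel top 239 0.06 mean [ 0.4332 -0.077   0.0512] min [ 0.411 -0.102  0.014] max [ 0.46  -0.046  0.06 ]
barrel scene 290 0.059 mean [ 0.4389 -0.0746  0.0425] min [ 0.407 -0.1    0.012] max [ 0.461 -0.042  0.059]
hoodL top 184 0.04 mean [0.4472 0.2552 0.031 ] min [0.422 0.23  0.012] max [0.472 0.282 0.04 ]
hoodL scene 250 0.04 mean [0.4488 0.2578 0.0279] min [0.419 0.232 0.012] max [0.473 0.284 0.04 ]
prism top 164 0.037 mean [ 0.596  -0.3663  0.023 ] min [ 0.574 -0.383  0.012] max [ 0.62  -0.354  0.037]
prism scene 158 0.036 mean [ 0.5979 -0.3633  0.0226] min [ 0.57  -0.38   0.012] max [ 0.62  -0.353  0.036]
carr top 150 0.037 mean [0.5853 0.3755 0.0278] min [0.556 0.332 0.012] max [0.619 0.423 0.037]
carr scene 180 0.039 mean [0.5899 0.3811 0.0261] min [0.552 0.336 0.012] max [0.62  0.426 0.039]
plain top 188 0.06 mean [0.4516 0.0899 0.0524] min [0.434 0.071 0.013] max [0.472 0.111 0.06 ]
plain scene 239 0.058 mean [0.4589 0.0929 0.0423] min [0.432 0.074 0.013] max [0.472 0.114 0.058]
hoodR top 196 0.041 mean [ 0.4386 -0.2774  0.0313] min [ 0.413 -0.331  0.012] max [ 0.466 -0.245  0.041]
hoodR scene 277 0.04 mean [ 0.4393 -0.2767  0.0275] min [ 0.409 -0.333  0.012] max [ 0.466 -0.243  0.04 ]
```

View pics/crop0.png

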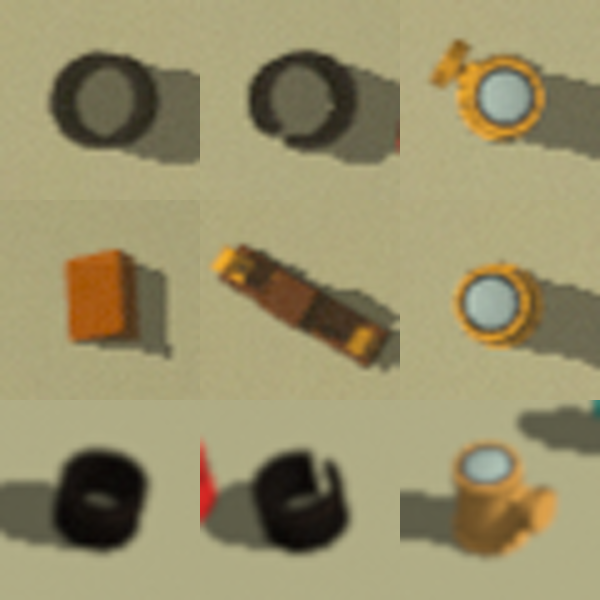

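```bash
cat > fit.py <<'E'
from h import *
from scipy.optimize import least_squares
def cyl(p,r,h0,h1):
    a=np.hypot(p[:,0],p[:,1])-r; b=np.maximum(h0-p[:,2],p[:,2]-h1)
    return np.minimum(np.maximum(a,b),0)+np.hypot(np.maximum(a,0),np.maximum(b,0))
def box(p,c,h):
    q=abs(p-np.array(c))-np.array(h); return np.linalg.norm(np.maximum(q,0),axis=1)+np.minimum(q.max(1),0)
def barrel(p):
    k=np.stack([p[:,0],p[:,2]-.034,p[:,1]],1)
    return np.min([cyl(p,.02,0,.054),cyl(p,.024,0,.006),cyl(k,.0135,.029,.039),box(p,(0,.02,.034),(.007,.01,.007))],0)
def plain(p): return np.minimum(cyl(p,.02,0,.054),cyl(p,.024,0,.006))
def hood(p): return np.maximum(cyl(p,.026,0,.036),.020-np.hypot(p[:,0],p[:,1]))
def prism(p):
    s3=np.sqrt(3); y=abs(p[:,1]); 
    return np.max([abs(p[:,0])-.023,-p[:,2],(s3*y+p[:,2]-.0346)/2],0)
def carrier(p):
    return np.min([box(p,(0,0,.005),(.05,.012,.005)),box(p,(0,0,.017),(.013,.012,.017)),
      box(p,(.043,0,.019),(.006,.009,.009)),box(p,(-.043,0,.019),(.006,.009,.009))],0)
M=dict(barrel=barrel,hood=hood,prism=prism,carrier=carrier,plain=plain)
def fit(name,W,x0,zs=0.,rad=.06,zmin=.006,yaws=None):
    m=(np.linalg.norm(W[:,:2]-x0,axis=1)<rad)&(W[:,2]>zs+zmin)&(W[:,2]<zs+.07); q=W[m]
    best=None
    for y in (yaws if yaws is not None else np.linspace(-np.pi,np.pi,12,endpoint=False)):
        def f(v):
            c,s=np.cos(v[2]),np.sin(v[2]); d=q[:,:2]-v[:2]
            return M[name](np.stack([c*d[:,0]+s*d[:,1],-s*d[:,0]+c*d[:,1],q[:,2]-zs],1))*1e3
        r=least_squares(f,[x0[0],x0[1],y],loss='soft_l1',x_scale=[.01,.01,.3])
        if best is None or r.cost<best[0]: best=(r.cost,r.x,np.median(abs(f(r.x))),len(q))
    return best
E
cat > m0.py <<'E'
from fit import *
C={n:cloud(n,np.load(n+'d.npy')).reshape(-1,3) for n in('top','scene')}
C={n:c[~np.isnan(c[:,0])] for n,c in C.items()}
C['both']=np.vstack(list(C.values()))
for n,x in dict(barrel=(.436,-.077),hood=(.447,.256),prism=(.597,-.365),carrier=(.588,.378),plain=(.453,.092)).items():
    for k in C:
        b=fit(n,C[k],np.array(x)); print(n,k,b[1].round(4),round(b[0]/b[3],3),round(b[2],2),b[3])
for n in('top','scene'):
    im=cv2.imread(f'pics/{n}0.png'); g=im.max(2)
    roi=np.zeros(g.shape,np.uint8); 
    pts=proj(n,[ray('top',p,.018) for p in[(178,129),(316,121),(318,169),(180,177)]]).astype(np.int32)
    cv2.fillConvexPoly(roi,pts,1)
    m=((g<110)&(roi>0)).astype(np.uint8)
    k,l,st,ce=cv2.connectedComponentsWithStats(m)
    for i in range(1,k):
        if st[i,4]>15: print(n,st[i],ce[i].round(1),ray(n,ce[i],.018).round(4), [ray(n,p,.018)[:2].round(3) for p in cv2.boxPoints(cv2.minAreaRect(np.argwhere(l==i)[:,::-1].astype(np.float32)))] if st[i,4]>100 else '')
E
python3 m0.py
```

```text
barrel top [ 0.429  -0.0833 -0.5792] 1.013 1.21 258
barrel scene [ 0.4267 -0.0802 -0.6076] 0.632 0.87 318
barrel both [ 0.4269 -0.0809 11.9483] 0.898 1.22 576
hood top [0.4474 0.2562 7.1781] 0.457 0.65 205
hood scene [4.455000e-01 2.588000e-01 7.964949e+02] 0.628 0.79 293
hood both [ 4.4590000e-01  2.5760000e-01 -1.7462449e+03] 0.733 1.1 498
prism top [ 0.5973 -0.3695 -0.0145] 1.183 0.79 216
prism scene [ 0.5941 -0.3668  3.1279] 0.417 0.57 208
prism both [ 0.5946 -0.3681 -3.1635] 1.122 1.22 424
carrier top [0.5865 0.3784 4.1613] 0.982 1.02 312
carrier scene [0.5845 0.3799 0.9959] 0.702 0.92 363
carrier both [0.5848 0.3795 1.0058] 0.866 1.03 675
plain top [ 0.4523  0.0912 -2.618 ] 1.012 1.19 213
plain scene [ 0.4495  0.0945 -2.2801] 0.658 0.88 274
plain both [  0.4498   0.0938 -26.7673] 0.939 1.22 487
top [291 124  18  42 613] [299.5 144.4] [ 0.6416 -0.1266  0.018 ] [array([ 0.7  , -0.104]), array([ 0.701, -0.145]), array([ 0.584, -0.149]), array([ 0.582, -0.109])]
top [253 136  22  22 390] [263.6 146.7] [ 0.6382 -0.0266  0.018 ] [array([0.669, 0.002]), array([ 0.668, -0.057]), array([ 0.608, -0.055]), array([0.61 , 0.003])]
top [182 141  22  23 462] [192.4 151.6] [0.6305 0.1725 0.018 ] [array([0.661, 0.201]), array([0.66 , 0.142]), array([0.597, 0.143]), array([0.599, 0.202])]
top [226 146   6   7  33] [228.6 149. ] [0.6347 0.071  0.018 ] 
scene [205 219  16  37 556] [212.2 237.4] [ 0.6437 -0.1241  0.018 ] [array([ 0.582, -0.144]), array([ 0.585, -0.103]), array([ 0.698, -0.104]), array([ 0.696, -0.142])]
scene [312 218  27  19 399] [325.  227.2] [0.6313 0.1747 0.018 ] [array([0.604, 0.144]), array([0.6  , 0.211]), array([0.658, 0.205]), array([0.661, 0.14 ])]
scene [239 224  23  19 336] [250.2 233.5] [ 0.6381 -0.0243  0.018 ] [array([ 0.605, -0.053]), array([0.609, 0.006]), array([0.666, 0.002]), array([ 0.663, -0.055])]
scene [283 226   8   6  34] [286.7 228.7] [0.6293 0.0732 0.018 ]
```

```bash
cat > plan.py <<'E'
import sys,numpy as np
from scipy.spatial.transform import Rotation as Ro
from bench import telemetry
def st():
    o=telemetry.get_obs();q=o['eef_rot'];R=Ro.from_quat([q[1],q[2],q[3],q[0]]).as_matrix()
    return o,R
def yawof(R): return np.arctan2(R[1,1],R[0,1])
def plan(tgt,yaw,step=48,dz=None):
    """tgt TCP world m, yaw = jaw axis yaw (mod pi). prints rows"""
    o,R=st();p=o['eef_pos'].copy();d=np.array(tgt)-p
    dy=(yaw-yawof(R)+np.pi/2)%np.pi-np.pi/2 if yaw is not None else 0
    ry=-dy # about tool x (down)
    n=max(1,int(np.ceil(np.linalg.norm(d)*1000/step)),int(np.ceil(abs(dy)/.145)))
    Rc=R;out=[]
    for i in range(n):
        s=Rc.T@((np.array(tgt)-p)/(n-i))
        row=list(np.round(s*1000,1))+[round(ry/n,4)]
        out.append(row); p=p+Rc@(np.array(row[:3])/1000); Rc=Rc@Ro.from_rotvec([row[3],0,0]).as_matrix()
    print('t',round(o['time_s'],2),'pos',o['eef_pos'].round(4),'yaw',round(yawof(R),3),'q',o['q'].round(2),'F',o['wrist_force'].round(1),'open',round(o['opening'],3),'toolx',R[:,0].round(3))
    print('n',n,'dyaw',round(dy,3),'end',p.round(4))
    for i in range(0,n,5): print([float(v) for r in out[i:i+5] for v in r])
if __name__=='__main__':
    a=[float(x) for x in sys.argv[1:]]; plan(a[:3],a[3] if len(a)>3 else None,a[4] if len(a)>4 else 48)
E
python3 plan.py .428 -.0815 .12 -.59
```

```text
t 0.6 pos [ 0.1427 -0.557   0.2563] yaw -1.32 q [-1.53  0.18  1.61  0.    1.35 -0.21] F [0.6 0.3 0.1] open 1.001 toolx [ 0.  0. -1.]
n 12 dyaw 0.73 end [ 0.428  -0.0815  0.12  ]
[11.4, -32.5, -32.9, -0.0608, 11.4, -30.4, -34.8, -0.0608, 11.4, -28.3, -36.6, -0.0608, 11.3, -26.0, -38.2, -0.0608, 11.4, -23.6, -39.7, -0.0608]
[11.3, -21.2, -41.1, -0.0608, 11.4, -18.6, -42.3, -0.0608, 11.3, -16.0, -43.3, -0.0608, 11.4, -13.4, -44.2, -0.0608, 11.3, -10.6, -45.0, -0.0608]
[11.4, -7.9, -45.5, -0.0608, 11.3, -5.1, -45.9, -0.0608]
```

Call:
servo_tool(
  targets=[11, -32.5, -33, -0.061, 11, -30.5, -35, -0.061, 11, -28, -36.5, -0.061, 11, -26, -38, -0.061, 11, -23.5, -39.5, -0.061],
  fingers=85,
)

```text
time_s: 1.1
eef_pos: [0.2621, -0.3577, 0.2011]
eef_rot: [0.195, 0.68, 0.194, -0.68]
wrist_force: [-0.0, -0.9, -0.1]
opening: 0.999
```

Call:
servo_tool(
  targets=[11, -21, -41, -0.061, 11, -18.5, -42, -0.061, 11, -16, -43, -0.061, 11, -13.5, -44, -0.061, 11, -10.5, -45, -0.061],
)

```text
time_s: 1.6
eef_pos: [0.3804, -0.1602, 0.1464]
eef_rot: [0.296, 0.643, 0.295, -0.642]
wrist_force: [0.8, -0.1, 0.9]
opening: 0.993
```

Call:
servo_tool(
  targets=[11, -8, -45.5, -0.061, 11, -5, -46, -0.061, 0, 0, 0, 0, 0, 0, 0, 0, 0, 0, 0, 0],
)

```text
time_s: 2.1
eef_pos: [0.427, -0.083, 0.1246]
eef_rot: [0.334, 0.624, 0.333, -0.624]
wrist_force: [0.9, 0.1, -0.2]
opening: 0.995
```

```bash
python3 plan.py .428 -.0815 .042 -.59 20
```

```text
t 2.1 pos [ 0.427  -0.083   0.1246] yaw -0.589 q [-0.47  0.04  2.06 -0.    1.04  0.12] F [ 0.9  0.1 -0.2] open 0.995 toolx [ 0.    -0.001 -1.   ]
n 5 dyaw -0.001 end [ 0.4281 -0.0815  0.042 ]
[16.5, -0.0, -0.4, 0.0003, 16.5, -0.0, -0.4, 0.0003, 16.5, -0.0, -0.4, 0.0003, 16.5, -0.0, -0.3, 0.0003, 16.6, -0.0, -0.4, 0.0003]
```

Call:
servo_tool(
  targets=[16.5, 0, -0.4, 0, 16.5, 0, -0.4, 0, 16.5, 0, -0.4, 0, 16.5, 0, -0.4, 0, 16.5, 0, -0.4, 0],
)

```text
time_s: 2.6
eef_pos: [0.4281, -0.0827, 0.0418]
eef_rot: [0.333, 0.624, 0.332, -0.624]
wrist_force: [0.5, 0.3, 0.6]
opening: 0.995
```

Call:
servo_tool(
  targets=[0, 0, 0, 0, 0, 0, 0, 0, 0, 0, 0, 0, 0, 0, 0, 0, 0, 0, 0, 0],
  fingers=30,
)

```text
time_s: 3.1
eef_pos: [0.4289, -0.0816, 0.0431]
eef_rot: [0.334, 0.624, 0.333, -0.623]
wrist_force: [-2.4, -2.2, 7.3]
opening: 0.451
```

Call:
servo_tool(
  targets=[0, 0, 0, 0, 0, 0, 0, 0, 0, 0, 0, 0, 0, 0, 0, 0, 0, 0, 0, 0],
)

```text
time_s: 3.6
eef_pos: [0.4289, -0.0815, 0.0431]
eef_rot: [0.335, 0.624, 0.333, -0.623]
wrist_force: [-2.3, -1.9, 4.8]
opening: 0.454
```

Call:
servo_tool(
  targets=[-5, 0, 0, 0, -15, 0, 0, 0, -30, 0, 0, 0, -30, 0, 0, 0, -20, 0, 0, 0],
)

```text
time_s: 4.1
eef_pos: [0.4286, -0.0807, 0.144]
eef_rot: [0.334, 0.624, 0.333, -0.623]
wrist_force: [0.6, -0.3, -2.9]
opening: 0.452
```

```bash
python3 plan.py .638 -.0255 .14 -.2 40
python3 - <<'E'
from bench import cams;import cv2
p,d=cams.camera('scene');cv2.imwrite('pics/s1.png',cv2.resize(p[120:280,120:400],None,fx=2.5,fy=2.5))
E
```

```text
t 4.1 pos [ 0.4286 -0.0807  0.144 ] yaw -0.588 q [-0.46  0.01  2.05  0.    1.09  0.13] F [ 0.6 -0.3 -2.9] open 0.452 toolx [ 0.002 -0.001 -1.   ]
n 6 dyaw 0.388 end [ 0.638  -0.0255  0.14  ]
[0.7, 23.9, -27.0, -0.0646, 0.7, 25.6, -25.4, -0.0646, 0.8, 27.2, -23.7, -0.0646, 0.7, 28.7, -21.9, -0.0646, 0.8, 30.1, -20.0, -0.0646]
[0.7, 31.3, -18.1, -0.0646]
```

View pics/s1.png

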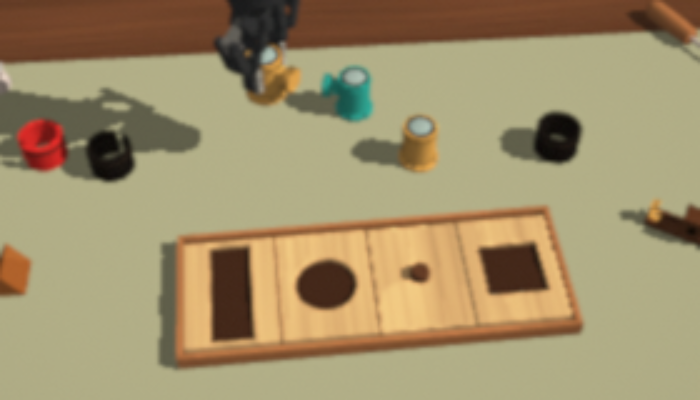

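Call:
servo_tool(
  targets=[0.7, 24, -27, -0.065, 0.7, 25.5, -25.5, -0.065, 0.7, 27, -23.5, -0.065, 0.7, 28.5, -22, -0.065, 0.7, 30, -20, -0.065],
)

```text
time_s: 4.65
eef_pos: [0.6028, -0.0335, 0.1372]
eef_rot: [-0.431, -0.56, -0.431, 0.561]
wrist_force: [0.3, -0.7, -1.8]
opening: 0.452
```

Call:
servo_tool(
  targets=[0.7, 31.5, -18, -0.065, 0, 0, 0, 0, 0, 0, 0, 0, 0, 0, 0, 0, 0, 0, 0, 0],
)

```text
time_s: 5.15
eef_pos: [0.6361, -0.0254, 0.1373]
eef_rot: [-0.448, -0.547, -0.448, 0.547]
wrist_force: [0.1, 0.1, -2.1]
opening: 0.457
```

```bash
python3 plan.py .638 -.0255 .0625 -.2 15
```

```text
t 5.15 pos [ 0.6361 -0.0254  0.1373] yaw -0.199 q [-0.23  0.44  1.53 -0.    1.17 -0.03] F [ 0.1  0.1 -2.1] open 0.457 toolx [-0.001  0.    -1.   ]
n 5 dyaw -0.001 end [ 0.6379 -0.0255  0.0625]
[15.0, 0.4, -0.0, 0.0002, 15.0, 0.4, -0.1, 0.0002, 14.9, 0.4, -0.0, 0.0002, 15.0, 0.4, -0.1, 0.0002, 14.9, 0.3, -0.0, 0.0002]
```

Call:
servo_tool(
  targets=[15, 0.4, 0, 0, 15, 0.4, 0, 0, 15, 0.4, 0, 0, 15, 0.4, 0, 0, 14, 0.4, 0, 0],
)

```text
time_s: 5.65
eef_pos: [0.6384, -0.0254, 0.0614]
eef_rot: [-0.448, -0.547, -0.449, 0.547]
wrist_force: [0.7, 0.3, -2.4]
opening: 0.456
```

Call:
servo_tool(
  targets=[2, 0, 0, 0, 1, 0, 0, 0, 1, 0, 0, 0, 0.5, 0, 0, 0, 0, 0, 0, 0],
)

```text
time_s: 6.15
eef_pos: [0.6396, -0.0256, 0.0598]
eef_rot: [0.448, 0.547, 0.448, -0.547]
wrist_force: [-0.1, 1.1, -1.1]
opening: 0.457
```

Call:
servo_tool(
  targets=[0.5, 0, 0, 0, 0.5, 0, 0, 0, 0.5, 0, 0, 0, 0, 0, 0, 0, 0, 0, 0, 0],
)

```text
time_s: 6.65
eef_pos: [0.6391, -0.0255, 0.0576]
eef_rot: [-0.448, -0.547, -0.448, 0.547]
wrist_force: [0.1, -0.7, -2.8]
opening: 0.458
```

Call:
servo_tool(
  targets=[0.5, 0, 0, 0, 0.5, 0, 0, 0, 0, 0, 0, 0, 0, 0, 0, 0, 0, 0, 0, 0],
)

```text
time_s: 7.15
eef_pos: [0.6392, -0.0256, 0.0566]
eef_rot: [0.448, 0.547, 0.448, -0.547]
wrist_force: [-0.1, 0.4, -2.6]
opening: 0.452
```

Call:
servo_tool(
  targets=[0.5, 0, 0, 0, 0.5, 0, 0, 0, 0, 0, 0, 0, 0, 0, 0, 0, 0, 0, 0, 0],
)

```text
time_s: 7.65
eef_pos: [0.6391, -0.0255, 0.0556]
eef_rot: [0.448, 0.547, 0.448, -0.547]
wrist_force: [0.1, -0.3, -2.4]
opening: 0.452
```

Call:
servo_tool(
  targets=[0.5, 0, 0, 0, 0.5, 0, 0, 0, 0, 0, 0, 0, 0, 0, 0, 0, 0, 0, 0, 0],
)

```text
time_s: 8.15
eef_pos: [0.6392, -0.0256, 0.0552]
eef_rot: [0.448, 0.547, 0.448, -0.547]
wrist_force: [-4.7, 0.5, 5.0]
opening: 0.456
```

Call:
servo_tool(
  targets=[0, 0, 0, 0, 0, 0, 0, 0, 0, 0, 0, 0, 0, 0, 0, 0, 0, 0, 0, 0],
  fingers=70,
)

```text
time_s: 8.65
eef_pos: [0.6391, -0.0255, 0.0545]
eef_rot: [-0.448, -0.547, -0.448, 0.547]
wrist_force: [0.3, 0.1, 0.2]
opening: 0.825
```

Call:
servo_tool(
  targets=[-10, 0, 0, 0, -20, 0, 0, 0, -25, 0, 0, 0, -30, 0, 0, 0, -15, 0, 0, 0],
)

```text
time_s: 9.15
eef_pos: [0.6407, -0.0258, 0.1584]
eef_rot: [0.449, 0.548, 0.447, -0.546]
wrist_force: [-0.3, -0.1, 0.0]
opening: 0.824
```

```bash
python3 plan.py .446 .2575 .13 0.5 46
```

```text
t 9.15 pos [ 0.6407 -0.0258  0.1584] yaw -0.198 q [-0.23  0.42  1.51  0.    1.21 -0.03] F [-0.3 -0.1  0. ] open 0.824 toolx [ 0.005 -0.001 -1.   ]
n 8 dyaw 0.698 end [0.446  0.2575 0.13  ]
[3.4, -30.8, -29.9, -0.0872, 3.4, -28.1, -32.5, -0.0872, 3.4, -25.2, -34.8, -0.0872, 3.4, -22.0, -36.9, -0.0872, 3.4, -18.8, -38.7, -0.0872]
[3.4, -15.3, -40.2, -0.0872, 3.4, -11.7, -41.4, -0.0872, 3.4, -8.2, -42.2, -0.0872]
```

Call:
servo_tool(
  targets=[3.5, -31, -30, -0.087, 3.5, -28, -32.5, -0.087, 3.5, -25, -35, -0.087, 3.5, -22, -37, -0.087, 3.5, -19, -38.5, -0.087],
  fingers=85,
)

```text
time_s: 9.65
eef_pos: [0.5163, 0.1529, 0.1372]
eef_rot: [0.556, 0.437, 0.556, -0.436]
wrist_force: [-0.2, 0.9, -0.3]
opening: 0.998
```

Call:
servo_tool(
  targets=[3.5, -15.5, -40, -0.087, 3.5, -11.5, -41.5, -0.087, 3.5, -8, -42, -0.087, 0, 0, 0, 0, 0, 0, 0, 0],
)

```text
time_s: 10.15
eef_pos: [0.4442, 0.2586, 0.1267]
eef_rot: [0.608, 0.361, 0.608, -0.361]
wrist_force: [0.2, -0.2, -0.3]
opening: 0.998
```

```bash
python3 - <<'E'
from bench import cams;import cv2,numpy as np
p,d=cams.camera('top');cv2.imwrite('pics/t2.png',cv2.resize(p[100:260,100:360],None,fx=3,fy=3,interpolation=2))
p,d=cams.camera('scene');cv2.imwrite('pics/s2.png',cv2.resize(p[120:280,180:440],None,fx=3,fy=3,interpolation=2))
E
python3 plan.py .446 .2575 .033 0.5 20
```

```text
t 10.25 pos [0.4455 0.2575 0.1269] yaw 0.497 q [ 0.29  0.21  1.86 -0.    1.07 -0.2 ] F [ 0.3 -0.6 -0.3] open 0.996 toolx [ 0.001 -0.    -1.   ]
n 5 dyaw 0.003 end [0.446  0.2575 0.033 ]
[18.8, 0.1, 0.0, -0.0006, 18.8, 0.1, 0.0, -0.0006, 18.8, 0.1, 0.1, -0.0006, 18.8, 0.0, 0.0, -0.0006, 18.7, 0.1, 0.1, -0.0006]
```

View pics/t2.png

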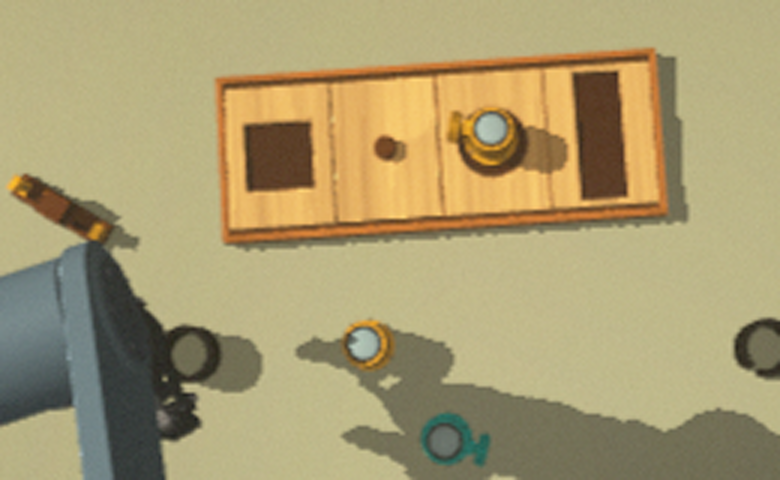

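View pics/s2.png

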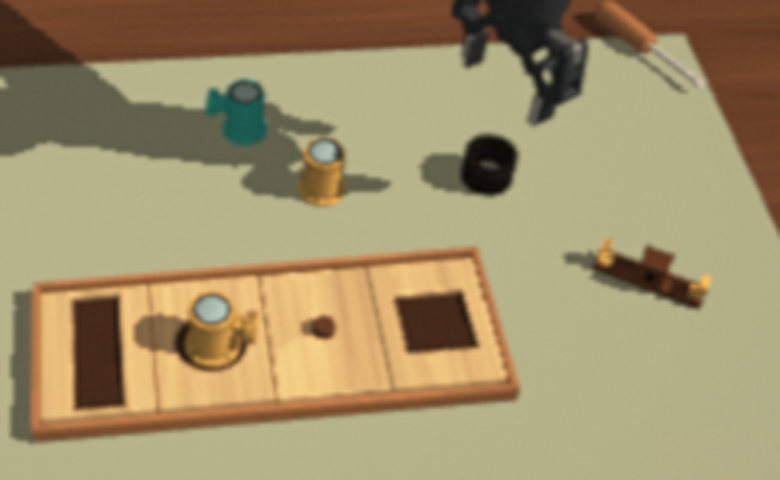

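Call:
servo_tool(
  targets=[19, 0, 0, 0, 19, 0, 0, 0, 19, 0, 0, 0, 19, 0, 0, 0, 18, 0.3, 0, 0],
)

```text
time_s: 10.75
eef_pos: [0.4463, 0.2567, 0.032]
eef_rot: [0.607, 0.362, 0.607, -0.362]
wrist_force: [0.1, 0.4, -0.1]
opening: 0.995
```

Call:
servo_tool(
  targets=[0, 0, 0, 0, 0, 0, 0, 0, 0, 0, 0, 0, 0, 0, 0, 0, 0, 0, 0, 0],
  fingers=42,
)

```text
time_s: 11.25
eef_pos: [0.4461, 0.2582, 0.0337]
eef_rot: [0.608, 0.362, 0.607, -0.361]
wrist_force: [0.4, -1.5, 3.7]
opening: 0.59
```

Call:
servo_tool(
  targets=[0, 0, 0, 0, 0, 0, 0, 0, 0, 0, 0, 0, 0, 0, 0, 0, 0, 0, 0, 0],
)

```text
time_s: 11.75
eef_pos: [0.4461, 0.2582, 0.0337]
eef_rot: [0.608, 0.362, 0.607, -0.361]
wrist_force: [-0.3, -2.9, 6.9]
opening: 0.587
```

Call:
servo_tool(
  targets=[-5, 0, 0, 0, -20, 0, 0, 0, -30, 0, 0, 0, -30, 0, 0, 0, -20, 0, 0, 0],
)

```text
time_s: 12.25
eef_pos: [0.4453, 0.2585, 0.1397]
eef_rot: [0.608, 0.362, 0.607, -0.361]
wrist_force: [-0.0, 1.0, -1.2]
opening: 0.587
```

```bash
python3 plan.py .6345 .074 .14 0.04 46
python3 - <<'E'
from fit import *
p,d=cams.camera('scene');cv2.imwrite('pics/s3.png',cv2.resize(p[100:280,180:440],None,fx=3,fy=3,interpolation=2))
W=cloud('scene',d).reshape(-1,3);W=W[~np.isnan(W[:,0])]
for zs in(.009,.012,.015,.018): b=fit('barrel',W,np.array([.638,-.0255]),zs,rad=.045,zmin=.012,yaws=[-.2]);print(zs,b)
E
```

```text
t 12.25 pos [0.4453 0.2585 0.1397] yaw 0.498 q [ 0.29  0.19  1.86  0.    1.1  -0.2 ] F [-0.   1.  -1.2] open 0.587 toolx [ 0.002  0.001 -1.   ]
n 6 dyaw -0.458 end [0.6345 0.074  0.14  ]
[-0.0, 13.0, 42.1, 0.0764, -0.0, 16.2, 41.0, 0.0764, -0.0, 19.3, 39.6, 0.0764, -0.0, 22.2, 38.0, 0.0764, -0.1, 25.0, 36.2, 0.0764]
[-0.0, 27.8, 34.2, 0.0764]
0.009 (np.float64(592.8939975367678), array([ 0.63723517, -0.02449498, -0.24358964]), np.float64(1.4472663900962357), 380)
0.012 (np.float64(208.1116108098102), array([ 0.63727117, -0.02459719, -0.22949398]), np.float64(0.8389739051122767), 369)
0.015 (np.float64(327.7493169690116), array([ 0.63733091, -0.02443872, -0.22281404]), np.float64(1.0971791714966153), 356)
0.018 (np.float64(596.0221907262276), array([ 0.63715545, -0.02469569, -0.23876834]), np.float64(1.571071690951234), 345)
```

View pics/s3.png

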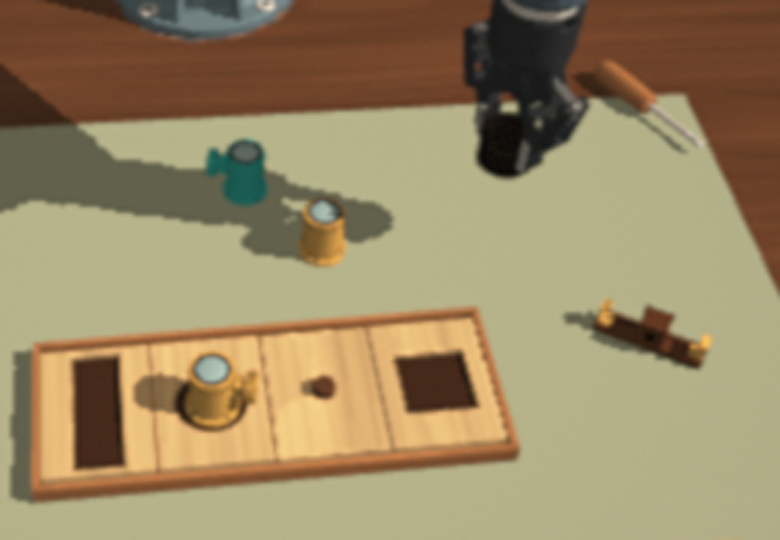

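Call:
servo_tool(
  targets=[0, 13, 42, 0.076, 0, 16, 41, 0.076, 0, 19.5, 39.5, 0.076, 0, 22, 38, 0.076, 0, 25, 36, 0.076],
)

```text
time_s: 12.8
eef_pos: [0.6029, 0.1036, 0.1368]
eef_rot: [0.528, 0.47, 0.528, -0.471]
wrist_force: [0.2, 0.7, -0.4]
opening: 0.591
```

Call:
servo_tool(
  targets=[0, 28, 34, 0.076, 0, 0, 0, 0, 0, 0, 0, 0, 0, 0, 0, 0, 0, 0, 0, 0],
)

```text
time_s: 13.3
eef_pos: [0.6331, 0.0755, 0.1372]
eef_rot: [0.51, 0.489, 0.511, -0.489]
wrist_force: [0.5, -0.4, -1.2]
opening: 0.588
```

```bash
python3 plan.py .6345 .074 .060 0.04 16
```

```text
t 13.3 pos [0.6331 0.0755 0.1372] yaw 0.044 q [-0.07  0.44  1.53  0.    1.17 -0.11] F [ 0.5 -0.4 -1.2] open 0.588 toolx [-0.001  0.    -1.   ]
n 5 dyaw -0.004 end [0.6345 0.074  0.06  ]
[15.4, 0.3, 0.3, 0.0008, 15.5, 0.3, 0.3, 0.0008, 15.4, 0.3, 0.3, 0.0008, 15.5, 0.3, 0.3, 0.0008, 15.4, 0.2, 0.4, 0.0008]
```

Call:
servo_tool(
  targets=[15.5, 0.3, 0.3, 0, 15.5, 0.3, 0.3, 0, 15.5, 0.3, 0.3, 0, 15.5, 0.3, 0.3, 0, 15.5, 0.3, 0.3, 0],
)

```text
time_s: 13.8
eef_pos: [0.6352, 0.0729, 0.058]
eef_rot: [0.51, 0.489, 0.511, -0.49]
wrist_force: [-0.5, 0.5, 0.0]
opening: 0.591
```

Call:
servo_tool(
  targets=[2, 0, 0, 0, 1.5, 0, 0, 0, 1, 0, 0, 0, 1, 0, 0, 0, 0, 0, 0, 0],
)

```text
time_s: 14.3
eef_pos: [0.6362, 0.0728, 0.0553]
eef_rot: [0.511, 0.49, 0.51, -0.489]
wrist_force: [-0.5, -0.4, -0.7]
opening: 0.591
```

Call:
servo_tool(
  targets=[1, 0, 0, 0, 1, 0, 0, 0, 0.5, 0, 0, 0, 0, 0, 0, 0, 0, 0, 0, 0],
)

```text
time_s: 14.8
eef_pos: [0.6358, 0.0728, 0.0521]
eef_rot: [0.51, 0.489, 0.51, -0.489]
wrist_force: [0.5, -1.3, -1.0]
opening: 0.587
```

Call:
servo_tool(
  targets=[0.5, 0, 0, 0, 0.5, 0, 0, 0, 0.5, 0, 0, 0, 0, 0, 0, 0, 0, 0, 0, 0],
)

```text
time_s: 15.3
eef_pos: [0.6359, 0.0728, 0.0517]
eef_rot: [0.51, 0.489, 0.51, -0.489]
wrist_force: [-4.7, -0.4, 7.7]
opening: 0.594
```

Call:
servo_tool(
  targets=[0.5, 0, 0, 0, 0.5, 0, 0, 0, 0, 0, 0, 0, 0, 0, 0, 0, 0, 0, 0, 0],
)

```text
time_s: 15.8
eef_pos: [0.6359, 0.0729, 0.0517]
eef_rot: [0.511, 0.489, 0.51, -0.489]
wrist_force: [-7.5, -0.5, 15.3]
opening: 0.594
```

Seated: contact at z 0.0517, as expected. I'll release it and go for the prism.

Call:
servo_tool(
  targets=[0, 0, 0, 0, 0, 0, 0, 0, 0, 0, 0, 0, 0, 0, 0, 0, 0, 0, 0, 0],
  fingers=75,
)

```text
time_s: 16.3
eef_pos: [0.6357, 0.0728, 0.0493]
eef_rot: [0.51, 0.489, 0.51, -0.489]
wrist_force: [0.1, 0.7, -0.5]
opening: 0.875
```

Call:
servo_tool(
  targets=[-10, 0, 0, 0, -20, 0, 0, 0, -25, 0, 0, 0, -30, 0, 0, 0, -20, 0, 0, 0],
)

```text
time_s: 16.8
eef_pos: [0.6368, 0.0728, 0.1577]
eef_rot: [0.511, 0.49, 0.51, -0.489]
wrist_force: [0.8, -1.0, 0.9]
opening: 0.876
```

```bash
python3 plan.py .5957 -.368 .13 -0.015 47
```

```text
t 16.8 pos [0.6368 0.0728 0.1577] yaw 0.042 q [-0.07  0.42  1.51  0.    1.21 -0.11] F [ 0.8 -1.   0.9] open 0.876 toolx [ 0.003 -0.    -1.   ]
n 10 dyaw -0.057 end [ 0.5957 -0.368   0.13  ]
[2.8, -6.0, 43.9, 0.0057, 2.8, -5.7, 43.9, 0.0057, 2.8, -5.5, 43.9, 0.0057, 2.8, -5.2, 44.0, 0.0057, 2.7, -5.0, 44.0, 0.0057]
[2.8, -4.7, 44.0, 0.0057, 2.7, -4.5, 44.0, 0.0057, 2.8, -4.2, 44.1, 0.0057, 2.7, -3.9, 44.1, 0.0057, 2.8, -3.7, 44.1, 0.0057]
```

Call:
servo_tool(
  targets=[1, -6, 44, 0.006, 1, -6, 44, 0.006, 3, -5.5, 44, 0.006, 3, -5, 44, 0.006, 3, -5, 44, 0.006],
  fingers=85,
)

```text
time_s: 17.3
eef_pos: [0.6148, -0.1496, 0.1446]
eef_rot: [0.503, 0.497, 0.503, -0.497]
wrist_force: [1.3, -1.0, 0.0]
opening: 0.994
```

Call:
servo_tool(
  targets=[3, -5, 44, 0.006, 3, -4.5, 44, 0.006, 3, -4, 44, 0.006, 3, -4, 44, 0.006, 3, -3.5, 44, 0.006],
)

```text
time_s: 17.8
eef_pos: [0.5936, -0.3698, 0.1294]
eef_rot: [0.496, 0.505, 0.495, -0.505]
wrist_force: [0.4, 0.3, -0.1]
opening: 0.995
```

Call:
servo_tool(
  targets=[0, 0, 0, 0, 0, 0, 0, 0, 0, 0, 0, 0, 0, 0, 0, 0, 0, 0, 0, 0],
)

```text
time_s: 18.3
eef_pos: [0.5944, -0.3665, 0.1289]
eef_rot: [0.496, 0.504, 0.496, -0.504]
wrist_force: [0.4, -0.0, -0.3]
opening: 0.997
```

```bash
python3 plan.py .5957 -.368 .027 -0.015 22;  python3 - <<'E'
from fit import *
for n in('top','scene'):
    p,d=cams.camera(n);cv2.imwrite(f'pics/{n}4.png',cv2.resize(p[100:280,160:420] if n=='top' else p[120:300,80:340],None,fx=3,fy=3,interpolation=2))
    W=cloud(n,d).reshape(-1,3);W=W[~np.isnan(W[:,0])]
    for zs in(.015,.018,.022): b=fit('hood',W,np.array([.6345,.074]),zs,rad=.045,zmin=.008,yaws=[0]);print(n,zs,b)
    b=fit('prism',W,np.array([.596,-.368]),0,rad=.045,yaws=[0]);print(n,b)
E
```

```text
t 18.3 pos [ 0.5944 -0.3665  0.1289] yaw -0.016 q [-0.72  0.57  1.36  0.    1.21 -0.71] F [ 0.4 -0.  -0.3] open 0.997 toolx [ 0.  0. -1.]
n 5 dyaw 0.001 end [ 0.5957 -0.368   0.027 ]
[20.4, 0.3, 0.3, -0.0002, 20.4, 0.3, 0.3, -0.0002, 20.4, 0.2, 0.3, -0.0002, 20.3, 0.3, 0.3, -0.0002, 20.4, 0.2, 0.3, -0.0002]
top 0.015 (np.float64(761.0347355791104), array([ 6.37156791e-01,  7.13115242e-02, -1.05402057e+03]), np.float64(1.6759740616841303), 242)
top 0.018 (np.float64(466.85510377359304), array([6.36924571e-01, 7.16183603e-02, 7.54585686e+02]), np.float64(0.7978886861141213), 220)
top 0.022 (np.float64(177.36019284806946), array([6.36684849e-01, 7.15050943e-02, 9.36641477e+02]), np.float64(0.7245589279593501), 184)
top (np.float64(22.87137543528068), array([ 0.59677221, -0.37026881,  0.08051606]), np.float64(1.021994306400615), 37)
scene 0.015 (np.float64(603.502750643573), array([  0.63450586,   0.07385866, -19.16398225]), np.float64(1.076682544176857), 368)
scene 0.018 (np.float64(383.7495365054849), array([ 6.34586155e-01,  7.38729670e-02, -1.56924120e+02]), np.float64(0.6427599201991075), 341)
scene 0.022 (np.float64(148.3066788863842), array([  0.63450276,   0.07383101, -23.95502415]), np.float64(0.697751235178401), 292)
scene (np.float64(96.15259164776613), array([ 0.59412142, -0.3666563 ,  0.00302435]), np.float64(0.7252847900525334), 211)
```

View pics/top4.png

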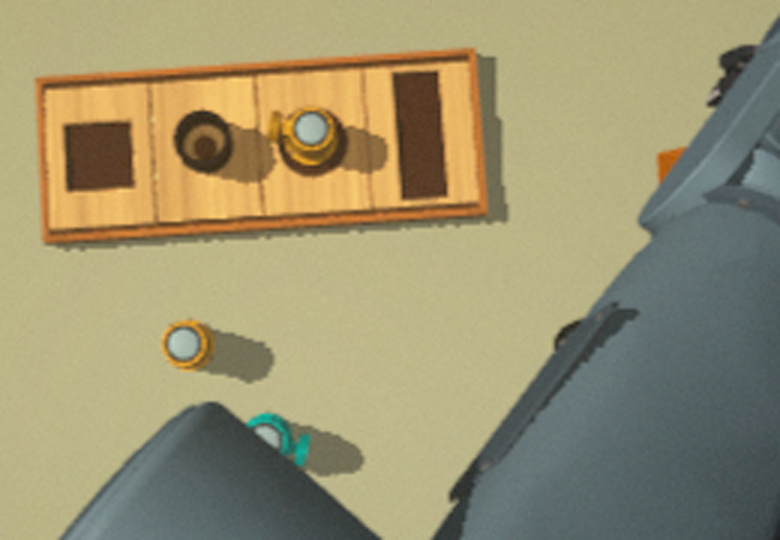

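View pics/scene4.png

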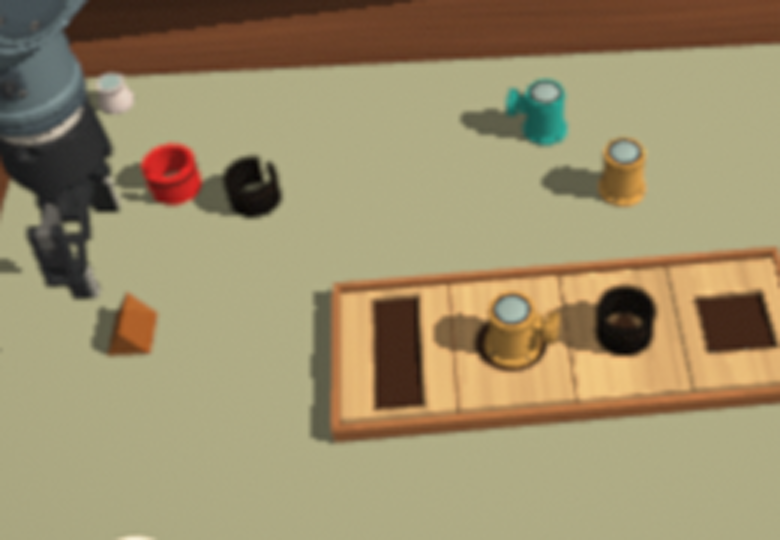

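Call:
servo_tool(
  targets=[22, 0.2, 0, 0, 22, 0.2, 0, 0, 22, 0.2, 0, 0, 20, 0.2, 0, 0, 13, 0.2, 0, 0],
)

```text
time_s: 18.9
eef_pos: [0.5944, -0.367, 0.0276]
eef_rot: [-0.495, -0.504, -0.496, 0.504]
wrist_force: [-0.7, -0.3, 0.2]
opening: 0.996
```

Call:
servo_tool(
  targets=[1, 0, 0.5, 0, 0.5, 0, 0.5, 0, 0, 0, 0, 0, 0, 0, 0, 0, 0, 0, 0, 0],
)

```text
time_s: 19.4
eef_pos: [0.5954, -0.3694, 0.0292]
eef_rot: [0.496, 0.505, 0.495, -0.504]
wrist_force: [0.0, 0.4, -0.7]
opening: 1.0
```

Call:
servo_tool(
  targets=[1, 0, -0.5, 0, 1, 0, -0.5, 0, 0, 0, 0, 0, 0, 0, 0, 0, 0, 0, 0, 0],
)

```text
time_s: 19.9
eef_pos: [0.5949, -0.3679, 0.026]
eef_rot: [-0.495, -0.504, -0.496, 0.504]
wrist_force: [0.0, 0.7, 0.4]
opening: 1.0
```

Call:
servo_tool(
  targets=[0, 0, 0, 0, 0, 0, 0, 0, 0, 0, 0, 0, 0, 0, 0, 0, 0, 0, 0, 0],
  fingers=36,
)

```text
time_s: 20.4
eef_pos: [0.5951, -0.3681, 0.0264]
eef_rot: [0.496, 0.505, 0.495, -0.504]
wrist_force: [-0.3, -0.2, 1.1]
opening: 0.526
```

Call:
servo_tool(
  targets=[0, 0, 0, 0, 0, 0, 0, 0, 0, 0, 0, 0, 0, 0, 0, 0, 0, 0, 0, 0],
)

```text
time_s: 20.9
eef_pos: [0.5951, -0.3681, 0.0264]
eef_rot: [0.496, 0.505, 0.495, -0.504]
wrist_force: [0.7, -0.8, 3.2]
opening: 0.523
```

Call:
servo_tool(
  targets=[-5, 0, 0, 0, -15, 0, 0, 0, -25, 0, 0, 0, -30, 0, 0, 0, -30, 0, 0, 0],
)

```text
time_s: 21.4
eef_pos: [0.5946, -0.3676, 0.1326]
eef_rot: [-0.495, -0.504, -0.496, 0.504]
wrist_force: [-0.3, -0.1, 0.1]
opening: 0.52
```

```bash
python3 - <<'E'
from fit import *
from bench import telemetry
o=telemetry.get_obs();print(o['eef_pos'],o['wrist_force'],o['opening'])
for n in('top','scene'):
    p,d=cams.camera(n);c=proj(n,o['eef_pos'])[0].astype(int);print(n,c)
    a=p[max(c[1]-35,0):c[1]+35,c[0]-45:c[0]+45];cv2.imwrite(f'pics/{n}5.png',cv2.resize(a,None,fx=8,fy=8,interpolation=2))
    if n=='scene':
        W=cloud(n,d).reshape(-1,3);I=p.reshape(-1,3).astype(int)
        q=W-o['eef_pos'];m=(abs(q[:,0])<.08)&(abs(q[:,1])<.03)&(q[:,2]<.03)&(q[:,2]>-.05);
        for k in np.argsort(q[:,0]*1):
            if m[k] and q[k,2]<-.002: print((q[k]*1000).round(0),I[k])
E
```

```text
[ 0.5945799  -0.36760933  0.13259548] [-0.30375202 -0.07172371  0.12633274] 0.519955083947347
top [401 150]
scene [109 200]
[-29.  10.  -8.] [121 145 153]
[-28.   9. -10.] [106 133 162]
[-23.  17. -21.] [ 76 125 182]
[-21.  16. -15.] [ 85 132 180]
[-21.  10.  -2.] [ 66  96 146]
[-21.  11.  -6.] [ 72 110 169]
[-21.  15. -10.] [ 93 138 179]
[-21.  13. -10.] [ 64 113 177]
[-20.  16. -17.] [ 58 111 183]
[-19.  15. -12.] [ 63 116 181]
[-19.  18. -20.] [ 63 114 182]
[-17.  12.  -6.] [ 44  95 170]
[-17.  11. -10.] [ 41  96 173]
[-17.  14.  -9.] [ 49 105 179]
[-16.  17. -17.] [ 48 106 183]
[-16.  10.  -4.] [ 36  88 165]
[-16.  16. -12.] [ 49 107 183]
[-14.  19. -18.] [ 67 117 182]
[-13.  14.  -9.] [ 48 105 182]
[-13.  16. -13.] [ 48 107 184]
[-13.  17. -17.] [ 48 106 183]
[-12.  12.  -8.] [ 46 103 180]
[-12.  19. -20.] [ 74 123 182]
[-12.  15. -15.] [ 48 106 183]
[-12.  11.  -3.] [ 38  92 168]
[-12.  14. -11.] [ 49 106 183]
[-11.  12. -10.] [ 48 106 182]
[-10.  18. -17.] [ 51 108 183]
[-9. 11. -4.] [ 46 102 178]
[ -9.  14. -12.] [ 48 106 183]
[ -8.  18. -18.] [ 54 110 182]
[ -7.  13. -10.] [
[... 2281 characters left out ...]
54]
[24. 11. -6.] [ 76 107 153]
[ 24.  14. -14.] [ 38  77 130]
[ 24.  12. -14.] [ 54  82 120]
[24.  9. -5.] [112 128 148]
[ 25.  13. -17.] [ 66  98 127]
[25.  8. -8.] [127 141 151]
[ 26.  19. -16.] [ 81 122 157]
[28.  5. -5.] [ 95 103 107]
[ 29.   6. -11.] [ 93 101 104]
[ 29.   8. -11.] [117 131 138]
[ 29.   5. -15.] [100 116 120]
[30.  8. -3.] [123 133 139]
[30. 10. -7.] [122 134 142]
[30.  7. -6.] [108 117 121]
[ 30.   8. -14.] [120 142 147]
[30.  5. -5.] [77 82 85]
[33. -7. -8.] [56 71 72]
[33.  6. -5.] [59 63 64]
[34. -1. -3.] [28 28 29]
[35. -3. -2.] [28 28 27]
[35.  6. -7.] [76 90 92]
[36.  4. -6.] [61 74 76]
[36.  1. -6.] [56 69 70]
[37. -0. -4.] [53 65 66]
[38. -7. -3.] [ 75  99 106]
```

View pics/scene5.png

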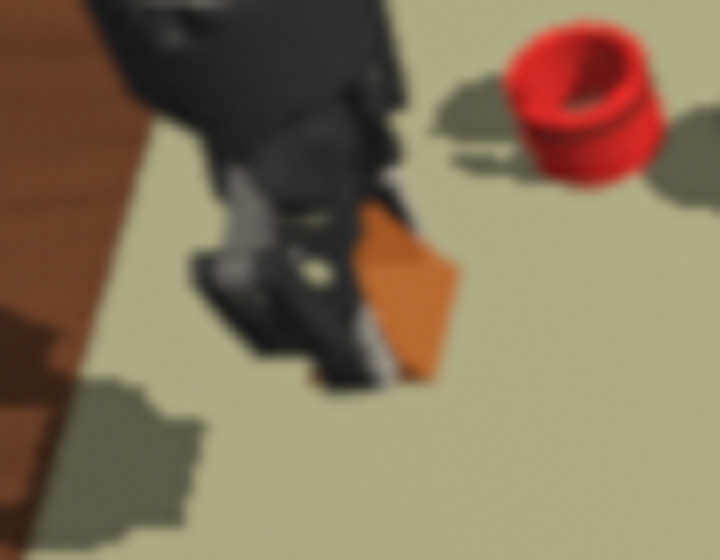

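Call:
servo_tool(
  targets=[25, 0, 0, 0, 25, 0, 0, 0, 25, 0, 0, 0, 20, 0, 0, 0, 7, 0, 0, 0],
)

```text
time_s: 22.0
eef_pos: [0.5932, -0.3664, 0.0263]
eef_rot: [-0.493, -0.504, -0.497, 0.505]
wrist_force: [-19.9, 14.8, 39.6]
opening: 0.523
```

Call:
servo_tool(
  targets=[1, 0, 0, 0, 0.5, 0, 0, 0, 0, 0, 0, 0, 0, 0, 0, 0, 0, 0, 0, 0],
)

```text
time_s: 22.5
eef_pos: [0.5951, -0.3681, 0.0281]
eef_rot: [0.496, 0.505, 0.495, -0.504]
wrist_force: [1.1, -0.3, -0.4]
opening: 0.527
```

Call:
servo_tool(
  targets=[0.5, 0, 0, 0, 0.5, 0, 0, 0, 0.5, 0, 0, 0, 0, 0, 0, 0, 0, 0, 0, 0],
)

```text
time_s: 23.0
eef_pos: [0.595, -0.368, 0.0264]
eef_rot: [-0.496, -0.504, -0.495, 0.504]
wrist_force: [-1.2, 1.3, 2.6]
opening: 0.523
```

Call:
servo_tool(
  targets=[0, 0, 0, 0, 0, 0, 0, 0, 0, 0, 0, 0, 0, 0, 0, 0, 0, 0, 0, 0],
  fingers=70,
)

```text
time_s: 23.5
eef_pos: [0.5949, -0.3679, 0.026]
eef_rot: [0.495, 0.504, 0.495, -0.504]
wrist_force: [0.3, -0.6, -0.5]
opening: 0.823
```

Call:
servo_tool(
  targets=[-2, 0, 0, 0, -2, 0, 0, 0, -2, 0, 0, 0, 0, 0, 0, 0, 0, 0, 0, 0],
)

```text
time_s: 24.0
eef_pos: [0.595, -0.368, 0.0323]
eef_rot: [0.496, 0.504, 0.495, -0.504]
wrist_force: [-0.1, -0.5, -0.3]
opening: 0.818
```

Call:
servo_tool(
  targets=[0, 0, 0, 0, 0, 0, 0, 0, 0, 0, 0, 0, 0, 0, 0, 0, 0, 0, 0, 0],
  fingers=36,
)

```text
time_s: 24.5
eef_pos: [0.5951, -0.3681, 0.0323]
eef_rot: [0.496, 0.504, 0.495, -0.504]
wrist_force: [2.2, 0.8, 2.5]
opening: 0.52
```

Call:
servo_tool(
  targets=[0, 0, 0, 0, 0, 0, 0, 0, 0, 0, 0, 0, 0, 0, 0, 0, 0, 0, 0, 0],
)

```text
time_s: 25.0
eef_pos: [0.5951, -0.368, 0.0323]
eef_rot: [0.496, 0.504, 0.495, -0.504]
wrist_force: [0.6, -0.4, 3.5]
opening: 0.527
```

Call:
servo_tool(
  targets=[-5, 0, 0, 0, -15, 0, 0, 0, -30, 0, 0, 0, -40, 0, 0, 0, -30, 0, 0, 0],
)

```text
time_s: 25.5
eef_pos: [0.5952, -0.3681, 0.1553]
eef_rot: [0.496, 0.505, 0.495, -0.504]
wrist_force: [0.1, 0.1, 0.5]
opening: 0.523
```

```bash
python3 plan.py .6315 .1736 .16 0.04 47;  python3 - <<'E'
from fit import *
from bench import telemetry
o=telemetry.get_obs()
n='scene';p,d=cams.camera(n);c=proj(n,o['eef_pos'])[0].astype(int)
a=p[max(c[1]-35,0):c[1]+35,c[0]-45:c[0]+45];cv2.imwrite(f'pics/{n}6.png',cv2.resize(a,None,fx=8,fy=8,interpolation=2))
E
```

```text
t 25.5 pos [ 0.5952 -0.3681  0.1553] yaw -0.018 q [-0.72  0.54  1.34  0.    1.26 -0.71] F [0.1 0.1 0.5] open 0.523 toolx [ 0.001 -0.001 -1.   ]
n 12 dyaw 0.058 end [0.6315 0.1736 0.16  ]
[-0.4, 2.2, -45.2, -0.0048, -0.4, 2.4, -45.2, -0.0048, -0.4, 2.6, -45.2, -0.0048, -0.5, 2.9, -45.1, -0.0048, -0.4, 3.1, -45.1, -0.0048]
[-0.5, 3.3, -45.1, -0.0048, -0.4, 3.5, -45.1, -0.0048, -0.5, 3.7, -45.1, -0.0048, -0.4, 4.0, -45.1, -0.0048, -0.5, 4.2, -45.1, -0.0048]
[-0.4, 4.4, -45.0, -0.0048, -0.5, 4.5, -45.0, -0.0048]
```

View pics/scene6.png

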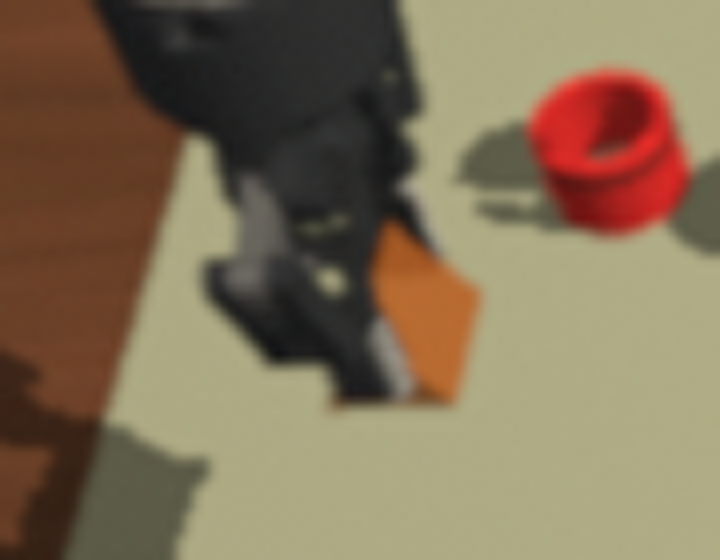

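Call:
servo_tool(
  targets=[-0.5, 2, -30, -0.005, -0.5, 2.5, -45, -0.005, -0.5, 2.5, -45, -0.005, -0.5, 3, -45, -0.005, -0.5, 3, -45, -0.005],
)

```text
time_s: 26.05
eef_pos: [0.6092, -0.1563, 0.1553]
eef_rot: [0.502, 0.498, 0.502, -0.498]
wrist_force: [1.3, -0.3, -0.3]
opening: 0.525
```

Call:
servo_tool(
  targets=[-0.5, 3, -45, -0.005, -0.5, 3.5, -45, -0.005, -0.5, 3.5, -45, -0.005, -0.5, 4, -45, -0.005, -0.5, 4, -45, -0.005],
)

```text
time_s: 26.55
eef_pos: [0.6234, 0.0692, 0.1579]
eef_rot: [0.508, 0.492, 0.508, -0.492]
wrist_force: [1.6, -0.2, -1.0]
opening: 0.519
```

Call:
servo_tool(
  targets=[0, 4.5, -45, -0.005, 0, 4.5, -35, -0.005, 0, 0, -15, 0, 0, 0, -8, 0, 0, 0, 0, 0],
)

```text
time_s: 27.05
eef_pos: [0.6287, 0.1706, 0.1572]
eef_rot: [0.511, 0.489, 0.511, -0.489]
wrist_force: [-0.4, -0.6, -0.4]
opening: 0.522
```

```bash
python3 plan.py .6315 .1736 .052 0.04 21
```

```text
t 27.05 pos [0.6287 0.1706 0.1572] yaw 0.043 q [ 0.08  0.44  1.48 -0.    1.22  0.04] F [-0.4 -0.6 -0.4] open 0.522 toolx [-0. -0. -1.]
n 6 dyaw -0.003 end [0.6315 0.1736 0.052 ]
[17.5, 0.5, -0.5, 0.0004, 17.5, 0.5, -0.5, 0.0004, 17.6, 0.5, -0.5, 0.0004, 17.5, 0.5, -0.5, 0.0004, 17.6, 0.5, -0.5, 0.0004]
[17.5, 0.5, -0.4, 0.0004]
```

Call:
servo_tool(
  targets=[20, 0.5, -0.5, 0, 25, 0.5, -0.5, 0, 25, 0.5, -0.5, 0, 20, 0.5, -0.5, 0, 8, 0.5, -0.5, 0],
)

```text
time_s: 27.55
eef_pos: [0.6299, 0.1709, 0.0566]
eef_rot: [0.509, 0.489, 0.511, -0.491]
wrist_force: [-0.2, -0.8, -0.7]
opening: 0.523
```

Call:
servo_tool(
  targets=[4, 0.3, -0.3, 0, 2, 0, 0, 0, 1, 0, 0, 0, 0, 0, 0, 0, 0, 0, 0, 0],
)

```text
time_s: 28.05
eef_pos: [0.6321, 0.1735, 0.053]
eef_rot: [0.511, 0.49, 0.51, -0.489]
wrist_force: [0.4, 0.3, -0.7]
opening: 0.521
```

```bash
python3 plan.py .6315 .1736 .0443 0.04 21
```

```text
t 28.05 pos [0.6321 0.1735 0.053 ] yaw 0.042 q [ 0.09  0.59  1.51 -0.    1.04  0.05] F [ 0.4  0.3 -0.7] open 0.521 toolx [ 0.001  0.    -1.   ]
n 1 dyaw -0.002 end [0.6315 0.1736 0.0443]
[8.7, -0.6, -0.1, 0.0021]
```

Call:
servo_tool(
  targets=[2, 0, 0, 0, 2, 0, 0, 0, 1.5, 0, 0, 0, 1, 0, 0, 0, 0, 0, 0, 0],
)

```text
time_s: 28.55
eef_pos: [0.6314, 0.1734, 0.0452]
eef_rot: [0.51, 0.489, 0.511, -0.49]
wrist_force: [0.2, -0.1, -0.1]
opening: 0.522
```

Call:
servo_tool(
  targets=[0.5, 0, 0, 0, 0.5, 0, 0, 0, 0.5, 0, 0, 0, 0, 0, 0, 0, 0, 0, 0, 0],
)

```text
time_s: 29.05
eef_pos: [0.6317, 0.1734, 0.0443]
eef_rot: [0.51, 0.489, 0.51, -0.489]
wrist_force: [-1.0, -0.1, 1.4]
opening: 0.52
```

Call:
servo_tool(
  targets=[0.5, 0, 0, 0, 0.5, 0, 0, 0, 0, 0, 0, 0, 0, 0, 0, 0, 0, 0, 0, 0],
)

```text
time_s: 29.55
eef_pos: [0.6316, 0.1734, 0.0442]
eef_rot: [0.51, 0.489, 0.51, -0.489]
wrist_force: [-4.8, -0.7, 7.6]
opening: 0.522
```

Call:
servo_tool(
  targets=[0, 0, 0, 0, 0, 0, 0, 0, 0, 0, 0, 0, 0, 0, 0, 0, 0, 0, 0, 0],
  fingers=65,
)

```text
time_s: 30.05
eef_pos: [0.6315, 0.1734, 0.0429]
eef_rot: [0.51, 0.489, 0.51, -0.489]
wrist_force: [-0.0, 0.5, 0.6]
opening: 0.759
```

Call:
servo_tool(
  targets=[-8, 0, 0, 0, -20, 0, 0, 0, -25, 0, 0, 0, -30, 0, 0, 0, -25, 0, 0, 0],
)

```text
time_s: 30.55
eef_pos: [0.632, 0.1735, 0.1534]
eef_rot: [0.511, 0.49, 0.51, -0.489]
wrist_force: [-0.1, 0.2, -0.3]
opening: 0.761
```

```bash
echo A; python3 plan.py .5855 .379 .13 2.58 47
```

```text
A
t 30.55 pos [0.632  0.1735 0.1534] yaw 0.042 q [0.09 0.45 1.47 0.   1.21 0.05] F [-0.1  0.2 -0.3] open 0.761 toolx [ 0.001  0.    -1.   ]
n 5 dyaw -0.604 end [0.5855 0.379  0.13  ]
[4.7, -7.6, -41.5, 0.1207, 4.7, -12.5, -40.2, 0.1207, 4.6, -17.2, -38.5, 0.1207, 4.7, -21.8, -36.1, 0.1207, 4.6, -25.9, -33.2, 0.1207]
```

Call:
servo_tool(
  targets=[4.5, -7.5, -41.5, 0.121, 4.5, -12.5, -40, 0.121, 4.5, -17, -38.5, 0.121, 4.5, -22, -36, 0.121, 4.5, -26, -33, 0.121],
  fingers=70,
)

```text
time_s: 31.05
eef_pos: [0.5848, 0.3802, 0.1293]
eef_rot: [0.34, 0.62, 0.34, -0.62]
wrist_force: [1.0, 0.7, -0.3]
opening: 0.823
```

Call:
servo_tool(
  targets=[0, 0, 0, 0, 0, 0, 0, 0, 0, 0, 0, 0, 0, 0, 0, 0, 0, 0, 0, 0],
)

```text
time_s: 31.55
eef_pos: [0.5859, 0.3773, 0.1289]
eef_rot: [0.341, 0.62, 0.341, -0.619]
wrist_force: [0.1, -0.0, 0.3]
opening: 0.821
```

```bash
python3 - <<'E'
from fit import *
for n in('top','scene'):
    p,d=cams.camera(n);cv2.imwrite(f'pics/{n}7.png',cv2.resize(p[100:280,80:340] if n=='top' else p[120:300,180:440],None,fx=3,fy=3,interpolation=2))
    W=cloud(n,d).reshape(-1,3);W=W[~np.isnan(W[:,0])]
    for zs in(.010,.012,.014,.018): b=fit('prism',W,np.array([.6315,.1736]),zs,rad=.045,zmin=.01,yaws=[0]);print(n,zs,b)
    b=fit('carrier',W,np.array([.5855,.379]),0,rad=.06,yaws=[1]);print(n,b)
E
python3 plan.py .5855 .379 .034 2.58 21
```

```text
top 0.01 (np.float64(589.4965069462044), array([0.63267917, 0.17182583, 0.02849769]), np.float64(1.0829602211022624), 213)
top 0.012 (np.float64(96.00188397621494), array([0.63236442, 0.17184527, 0.03007151]), np.float64(0.6565867016037965), 169)
top 0.014 (np.float64(102.64721023843816), array([0.63258091, 0.17237033, 0.02962742]), np.float64(1.013567084852146), 157)
top 0.018 (np.float64(196.97008293952354), array([0.63283767, 0.17503207, 0.04748598]), np.float64(1.341614117624991), 130)
top (np.float64(220.96642435684757), array([0.58597195, 0.37907053, 1.01590449]), np.float64(1.032767708085661), 302)
scene 0.01 (np.float64(640.3120265340801), array([0.63021947, 0.17403344, 0.03181592]), np.float64(1.1407030748325808), 230)
scene 0.012 (np.float64(60.605887106168), array([0.63024385, 0.17447726, 0.03513665]), np.float64(0.5415444134002408), 178)
scene 0.014 (np.float64(86.94026461170681), array([0.63014609, 0.17507565, 0.04905456]), np.float64(0.991773546832506), 168)
scene 0.018 (np.float64(144.40039223759533), array([0.63008499, 0.17796758, 0.02896395]), np.float64(0.9982806748701466), 139)
scene (np.float64(223.6909574990995), array([0.58471134, 0.3803254 , 1.00407575]), np.float64(0.9498594044285453), 366)
t 31.65 pos [0.5857 0.3777 0.1288] yaw -0.564 q [ 0.4   0.57  1.36 -0.    1.21  0.97] F [0.3 0.1 0.1] open 0.823 toolx [ 0.  0. -1.]
n 5 dyaw 0.003 end [0.5854 0.379  0.034 ]
[19.0, -0.2, -0.2, -0.0005, 19.0, -0.2, -0.2, -0.0005, 18.9, -0.2, -0.2, -0.0005, 19.0, -0.1, -0.2, -0.0005, 18.9, -0.2, -0.2, -0.0005]
```

View pics/top7.png

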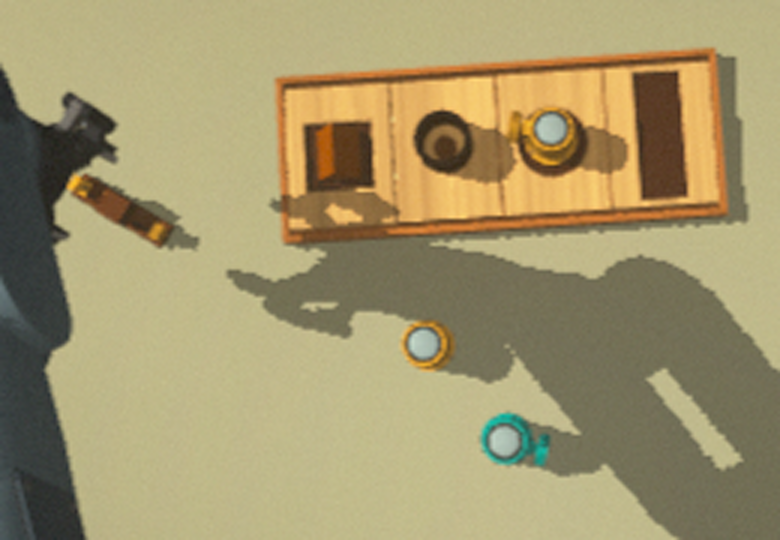

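View pics/scene7.png

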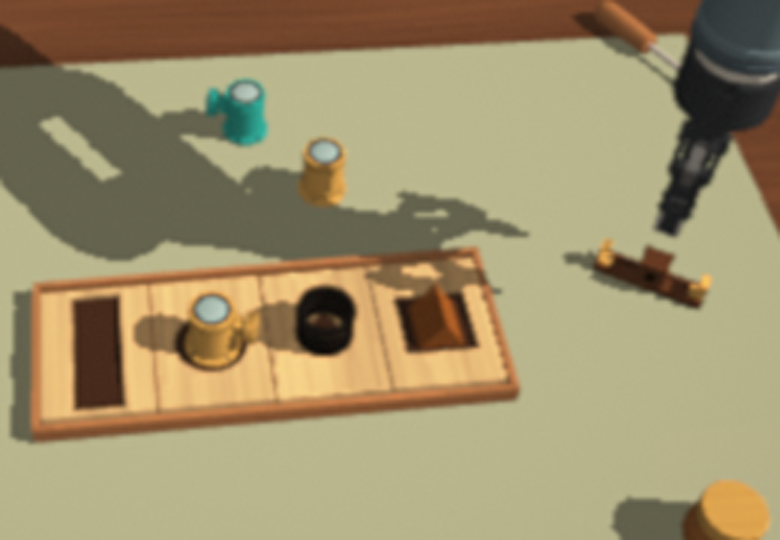

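Prism is flat in the square recess (z fit 12 mm, scene crop 440,325), hood is around the peg (325,320) and barrel is in its well (213,335). Now the carrier.

Call:
servo_tool(
  targets=[22, -0.2, -0.3, 0, 25, -0.2, -0.3, 0, 22, -0.2, -0.3, 0, 14, -0.2, -0.3, 0, 6, -0.2, -0.3, 0],
)

```text
time_s: 32.15
eef_pos: [0.5843, 0.3797, 0.0378]
eef_rot: [-0.341, -0.618, -0.341, 0.62]
wrist_force: [0.3, 0.1, 0.1]
opening: 0.824
```

Call:
servo_tool(
  targets=[3, 0, 0, 0, 2, 0, 0, 0, 0, 0, 0, 0, 0, 0, 0, 0, 0, 0, 0, 0],
)

```text
time_s: 32.65
eef_pos: [0.5855, 0.3806, 0.0354]
eef_rot: [0.341, 0.62, 0.341, -0.619]
wrist_force: [0.1, 0.2, 0.5]
opening: 0.816
```

Call:
servo_tool(
  targets=[0, 0, 0, 0, 0, 0, 0, 0, 0, 0, 0, 0, 0, 0, 0, 0, 0, 0, 0, 0],
  fingers=15,
)

```text
time_s: 33.15
eef_pos: [0.5853, 0.3805, 0.0349]
eef_rot: [0.341, 0.619, 0.341, -0.619]
wrist_force: [-0.1, -0.2, 1.3]
opening: 0.272
```

Call:
servo_tool(
  targets=[0, 0, 0, 0, 0, 0, 0, 0, 0, 0, 0, 0, 0, 0, 0, 0, 0, 0, 0, 0],
)

```text
time_s: 33.65
eef_pos: [0.5853, 0.3805, 0.0349]
eef_rot: [0.341, 0.619, 0.341, -0.619]
wrist_force: [-0.2, 0.3, 3.6]
opening: 0.266
```

Call:
servo_tool(
  targets=[-5, 0, 0, 0, -15, 0, 0, 0, -30, 0, 0, 0, -40, 0, 0, 0, -30, 0, 0, 0],
)

```text
time_s: 34.15
eef_pos: [0.5855, 0.3806, 0.1578]
eef_rot: [0.341, 0.62, 0.341, -0.619]
wrist_force: [0.1, -0.0, 0.3]
opening: 0.264
```

```bash
python3 plan.py .6425 -.1254 .16 -1.53 47;  python3 - <<'E'
from fit import *
from bench import telemetry
o=telemetry.get_obs()
n='scene';p,d=cams.camera(n);c=proj(n,o['eef_pos'])[0].astype(int)
a=p[max(c[1]-35,0):c[1]+35,c[0]-45:c[0]+45];cv2.imwrite(f'pics/{n}8.png',cv2.resize(a,None,fx=8,fy=8,interpolation=2))
E
```

```text
t 34.15 pos [0.5855 0.3806 0.1578] yaw -0.563 q [0.41 0.54 1.34 0.   1.26 0.97] F [ 0.1 -0.   0.3] open 0.264 toolx [ 0.002  0.001 -1.   ]
n 11 dyaw -0.967 end [ 0.6425 -0.1254  0.16  ]
[-0.2, 28.9, 36.1, 0.0879, -0.2, 32.0, 33.5, 0.0879, -0.2, 34.8, 30.5, 0.0879, -0.2, 37.4, 27.3, 0.0879, -0.2, 39.6, 24.0, 0.0879]
[-0.2, 41.6, 20.4, 0.0879, -0.3, 43.2, 16.7, 0.0879, -0.2, 44.5, 12.8, 0.0879, -0.3, 45.4, 8.8, 0.0879, -0.2, 46.0, 4.8, 0.0879]
[-0.3, 46.3, 0.8, 0.0879]
```

View pics/scene8.png

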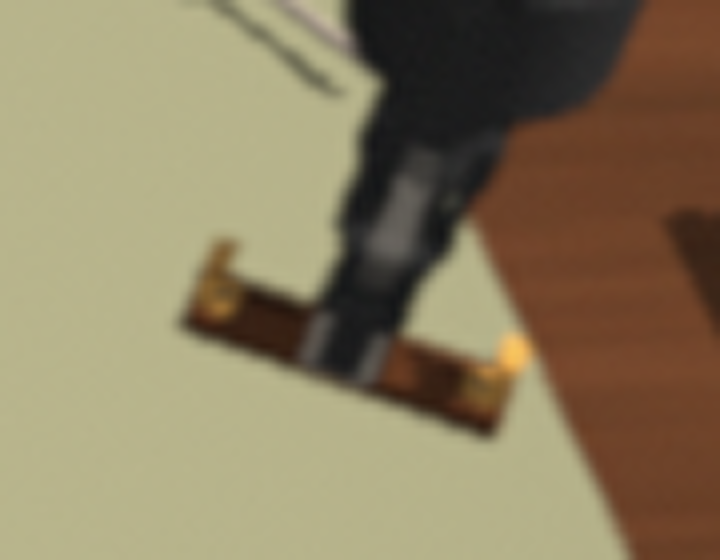

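Call:
servo_tool(
  targets=[0, 29, 36, 0.088, 0, 32, 33.5, 0.088, 0, 35, 30.5, 0.088, 0, 37.5, 27.5, 0.088, 0, 39.5, 24, 0.088],
)

```text
time_s: 34.7
eef_pos: [0.611, 0.1484, 0.1554]
eef_rot: [0.197, 0.679, 0.197, -0.679]
wrist_force: [0.4, 0.6, -0.2]
opening: 0.271
```

Call:
servo_tool(
  targets=[-0.5, 41.5, 20.5, 0.088, -0.5, 43, 16.5, 0.088, -0.5, 44.5, 13, 0.088, -0.5, 45.5, 9, 0.088, -0.5, 46, 5, 0.088],
)

```text
time_s: 35.2
eef_pos: [0.6362, -0.0817, 0.1579]
eef_rot: [0.044, 0.706, 0.044, -0.706]
wrist_force: [0.9, -0.0, -0.4]
opening: 0.272
```

Call:
servo_tool(
  targets=[0, 30, 0.8, 0.088, 0, 16, 0, 0, 0, 0, 0, 0, 0, 0, 0, 0, 0, 0, 0, 0],
)

```text
time_s: 35.7
eef_pos: [0.6398, -0.1237, 0.157]
eef_rot: [-0.015, -0.707, -0.015, 0.707]
wrist_force: [0.3, -0.7, -1.6]
opening: 0.267
```

```bash
python3 plan.py .6425 -.1254 .056 -1.53 21
```

```text
t 35.7 pos [ 0.6398 -0.1237  0.157 ] yaw -1.528 q [-0.37  0.44  1.48  0.    1.22  1.16] F [ 0.3 -0.7 -1.6] open 0.267 toolx [-0.     0.001 -1.   ]
n 5 dyaw -0.002 end [ 0.6425 -0.1254  0.056 ]
[20.2, 0.4, -0.5, 0.0004, 20.2, 0.4, -0.5, 0.0004, 20.2, 0.4, -0.6, 0.0004, 20.2, 0.3, -0.5, 0.0004, 20.2, 0.4, -0.6, 0.0004]
```

Call:
servo_tool(
  targets=[22, 0.4, -0.5, 0, 26, 0.4, -0.5, 0, 24, 0.4, -0.5, 0, 16, 0.4, -0.5, 0, 8, 0.4, -0.5, 0],
)

```text
time_s: 36.2
eef_pos: [0.6416, -0.1259, 0.0593]
eef_rot: [-0.014, -0.706, -0.015, 0.708]
wrist_force: [-0.8, 1.3, -0.6]
opening: 0.269
```

Call:
servo_tool(
  targets=[3, 0, 0, 0, 2, 0, 0, 0, 0, 0, 0, 0, 0, 0, 0, 0, 0, 0, 0, 0],
)

```text
time_s: 36.7
eef_pos: [0.643, -0.1278, 0.0569]
eef_rot: [0.014, 0.707, 0.014, -0.707]
wrist_force: [0.1, -0.0, -0.5]
opening: 0.268
```

```bash
python3 plan.py .6425 -.1254 .0469 -1.53 21
python3 - <<'E'
from fit import *
p,d=cams.camera('scene');cv2.imwrite(f'pics/s9.png',cv2.resize(p[170:300,150:380],None,fx=3.4,fy=3.4,interpolation=2))
E
```

```text
t 36.7 pos [ 0.643  -0.1278  0.0569] yaw -1.531 q [-0.38  0.58  1.51  0.    1.05  1.15] F [ 0.1 -0.  -0.5] open 0.268 toolx [ 0.001 -0.    -1.   ]
n 1 dyaw 0.001 end [ 0.6425 -0.1254  0.0469]
[10.0, -2.4, 0.4, -0.0011]
```

View pics/s9.png

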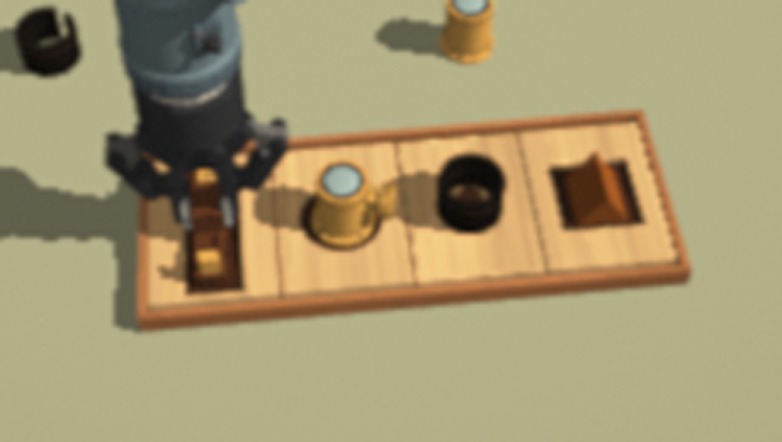

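Call:
servo_tool(
  targets=[2.5, -1, 0, 0, 2.5, -1, 0, 0, 2, -0.4, 0, 0, 1, 0, 0, 0, 0, 0, 0, 0],
)

```text
time_s: 37.25
eef_pos: [0.6422, -0.1251, 0.0477]
eef_rot: [-0.014, -0.707, -0.014, 0.707]
wrist_force: [0.3, 0.3, -1.2]
opening: 0.268
```

Call:
servo_tool(
  targets=[1, 0, 0, 0, 0.5, 0, 0, 0, 0.5, 0, 0, 0, 0, 0, 0, 0, 0, 0, 0, 0],
)

```text
time_s: 37.75
eef_pos: [0.6425, -0.1252, 0.0468]
eef_rot: [0.014, 0.707, 0.014, -0.707]
wrist_force: [-2.3, 0.9, 5.6]
opening: 0.272
```

Call:
servo_tool(
  targets=[0.5, 0, 0, 0, 0.5, 0, 0, 0, 0, 0, 0, 0, 0, 0, 0, 0, 0, 0, 0, 0],
)

```text
time_s: 38.25
eef_pos: [0.6426, -0.1252, 0.0468]
eef_rot: [0.014, 0.707, 0.014, -0.707]
wrist_force: [-7.1, 1.4, 12.5]
opening: 0.266
```

Seated. Release, rise and back off to the side clear of the view.

Call:
servo_tool(
  targets=[0, 0, 0, 0, 0, 0, 0, 0, 0, 0, 0, 0, 0, 0, 0, 0, 0, 0, 0, 0],
  fingers=48,
)

```text
time_s: 38.75
eef_pos: [0.6424, -0.1252, 0.0448]
eef_rot: [-0.014, -0.707, -0.014, 0.707]
wrist_force: [-0.2, -1.0, 0.3]
opening: 0.563
```

Call:
servo_tool(
  targets=[-8, 0, 0, 0, -20, 0, 0, 0, -30, 0, 0, 0, -40, 0, 0, 0, -30, 0, 0, 0],
)

```text
time_s: 39.25
eef_pos: [0.6431, -0.1254, 0.1762]
eef_rot: [0.014, 0.708, 0.014, -0.706]
wrist_force: [0.4, -0.0, 0.3]
opening: 0.565
```

```bash
python3 plan.py .45 -.4 .25 -1.53 47
```

```text
t 39.25 pos [ 0.6431 -0.1254  0.1762] yaw -1.531 q [-0.37  0.43  1.46  0.    1.25  1.16] F [ 0.4 -0.   0.3] open 0.565 toolx [ 0.002 -0.001 -1.   ]
n 8 dyaw 0.001 end [ 0.45 -0.4   0.25]
[-9.3, 33.3, 25.5, -0.0001, -9.2, 33.4, 25.5, -0.0001, -9.3, 33.3, 25.5, -0.0001, -9.2, 33.3, 25.5, -0.0001, -9.3, 33.4, 25.4, -0.0001]
[-9.2, 33.3, 25.5, -0.0001, -9.3, 33.4, 25.4, -0.0001, -9.2, 33.3, 25.5, -0.0001]
```

Call:
servo_tool(
  targets=[-9, 33, 25.5, 0, -9, 33, 25.5, 0, -9, 33, 25.5, 0, -9, 33, 25.5, 0, -9, 33, 25.5, 0],
)

```text
time_s: 39.75
eef_pos: [0.5206, -0.2963, 0.2193]
eef_rot: [0.014, 0.707, 0.014, -0.707]
wrist_force: [-0.1, -1.0, -0.1]
opening: 0.566
```

Call:
servo_tool(
  targets=[-9, 33, 25.5, 0, -9, 33, 25.5, 0, -9, 33, 25.5, 0, 0, 0, 0, 0, 0, 0, 0, 0],
)

```text
time_s: 40.25
eef_pos: [0.4486, -0.3979, 0.2458]
eef_rot: [0.013, 0.707, 0.013, -0.707]
wrist_force: [1.0, 0.1, 0.5]
opening: 0.559
```

Run:
```python
from fit import *
for n in('top','scene'):
    p,d=cams.camera(n);cv2.imwrite(f'pics/{n}10.png',cv2.resize(p[100:280,140:400] if n=='top' else p[120:300,110:370],None,fx=3,fy=3,interpolation=2))
    W=cloud(n,d).reshape(-1,3);W=W[~np.isnan(W[:,0])]
    for nm,x,yw in(('barrel',(.638,-.0255),[-.2]),('hood',(.6345,.074),[0]),('prism',(.631,.1736),[0.04]),('carrier',(.6425,-.1254),[.04]),('plain',(.451,.093),[0])):
        for zs in((0,) if nm=='plain' else (.010,.012,.014) if nm!='hood' else (.016,.018,.020)):
            b=fit(nm,W,np.array(x),zs,rad=.027 if nm=='plain' else .055 if nm=='carrier' else .045,zmin=.01,yaws=yw);print(n,nm,zs,round(b[0]/b[3],2),b[1].round(4),round(b[2],2),b[3])
    h=W[(abs(np.hypot(W[:,0]-.635,W[:,1]-.073)-.023)<.0025)&(W[:,2]>.04)];print(n,'hood rim z',np.percentile(h[:,2],[10,50,90]).round(4))
```

```text
top barrel 0.01 2.51 [ 0.6402 -0.0268 -0.187 ] 1.7 308
top barrel 0.012 1.01 [ 0.6402 -0.0269 -0.1886] 0.89 277
top barrel 0.014 1.03 [ 0.6403 -0.0271 -0.2002] 1.28 269
top hood 0.016 2.52 [6.372000e-01 7.090000e-02 4.407719e+02] 1.25 222
top hood 0.018 1.74 [ 6.3710000e-01  7.0900000e-02 -1.0420435e+03] 0.74 204
top hood 0.02 0.78 [6.3670000e-01 7.1100000e-02 8.2213642e+03] 0.66 183
top prism 0.01 2.61 [0.6334 0.1721 0.0399] 1.18 217
top prism 0.012 1.19 [0.6327 0.1721 0.0366] 0.74 182
top prism 0.014 0.89 [0.6329 0.1724 0.0379] 1.26 155
top carrier 0.01 5.82 [ 0.6441 -0.1275 -0.004 ] 1.83 356
top carrier 0.012 2.44 [ 0.6443 -0.1272  0.0857] 1.09 219
top carrier 0.014 1.37 [ 0.6443 -0.1254  0.0452] 1.34 163
top plain 0 0.85 [4.521000e-01 9.140000e-02 1.433273e+02] 1.22 192
top hood rim z [0.0497 0.0535 0.0558]
scene barrel 0.01 1.99 [ 0.6373 -0.0249 -0.2166] 1.22 413
scene barrel 0.012 0.6 [ 0.6371 -0.0249 -0.2151] 0.75 376
scene barrel 0.014 0.76 [ 0.6371 -0.0248 -0.2275] 0.91 366
scene hood 0.016 1.31 [ 6.34700e-01  7.37000e-02 -9.58201e+01] 0.85 350
scene hood 0.018 0.78 [6.346000e-01 7.370000e-02 2.227443e+02] 0.63 327
scene hood 0.02 0.47 [ 6.344000e-01  7.380000e-02 -1.584026e+02] 0.68 301
scene prism 0.01 2.56 [0.6303 0.1741 0.0305] 1.15 232
scene prism 0.012 0.36 [0.6301 0.1745 0.0325] 0.59 185
scene prism 0.014 0.54 [0.63   0.1751 0.0398] 0.98 168
scene carrier 0.01 4.75 [ 0.6417 -0.1271  0.0455] 1.61 362
scene carrier 0.012 1.19 [ 0.6416 -0.1259  0.0686] 0.86 242
scene carrier 0.014 0.86 [ 0.6414 -0.1245  0.1228] 1.05 183
scene plain 0 0.65 [4.49400e-01 9.42000e-02 9.67029e+01] 0.87 243
scene hood rim z [0.0453 0.0526 0.0551]
```

View pics/top10.png

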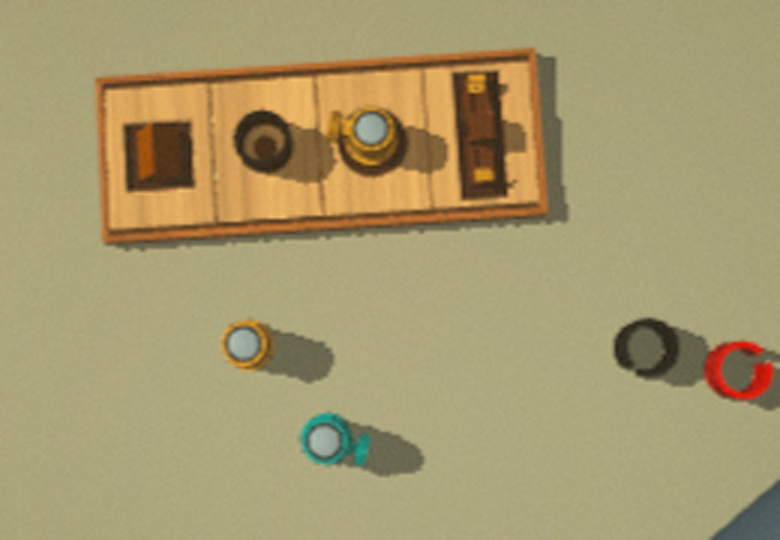

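View pics/scene10.png

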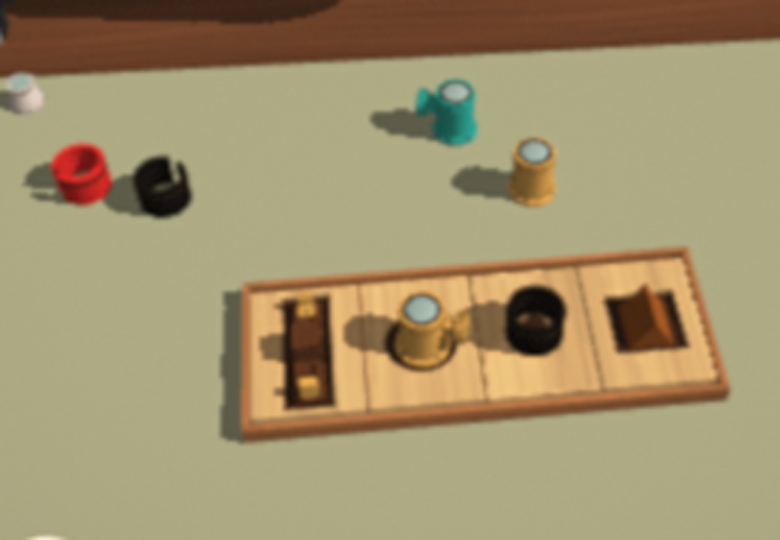

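Both views show the four parts seated: prism (160,155 in the top crop), hood around the peg (263,142), barrel in its well (370,132), and carrier in the long recess (480,133). The hood rim reads about 53 mm (54 expected). The plain barrel (246,344) and cracked hood (647,347) stand where they were.

```bash
python3 -c "
from bench import workorder;print(workorder.hand_in())"
```

```text
the job is handed in; nothing more can be done
None
```

The job is handed in at about 40 s of the 99 s limit. All four sound parts are in the tray, packed in the order you listed them: knobbed barrel, unbroken hood, prism, card carrier. Each was lowered slowly until light contact and then released.

**Last checks (both cameras):**
- **Barrel:** its bottom fits best at the well floor, 12 mm above the bench, and it stands centred.
- **Prism:** it lies flat on the square recess floor. The scene camera fits best at 12 mm. The top camera has its smallest median error at 12 mm but its smallest overall cost at 14 mm.
- **Hood:** it stands around the peg with its rim at about 53 mm (54 expected). The model fit for its bottom was ambiguous, 18 or 20 mm, because the peg shows through the hole.
- **Carrier:** it lies block up in the long recess. The fit for its bottom was also ambiguous, 12 or 14 mm; contact came 12 mm above its height on the bench, as expected for the recess floor.
- **Left alone:** the plain barrel, the cracked hood and the red and turquoise look-alikes are unmoved. The arm stood clear with its fingers open.

**One thing went less well:** I put the prism back on the bench once to grip it higher. That descent overshot by about 2 mm, and the wrist force peaked at about 47 N, so that set-down was not gentle. The limits are 120 N at the wrist and 40 N for the gripper body. The contact went through the held prism, and its final placing in the tray was gentle.

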